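Sample the pan and seal it

ROBOT

A 7-joint arm with a two-finger parallel gripper is mounted at the origin on the work surface. World frame = base frame: x ahead of the robot, y to its left, z up, the work surface at z = 0. Lengths are in m, angles in rad, forces in N, time in s.
With the tool pointing down it reaches from about 0.4 to 0.85 m from the base axis. Payload 4.4 kg.
Tool frame: the origin (TCP) lies at the very end of the fingers, on their centre line; the grasp point (between the pads) lies 19 mm behind it; z points along the fingers, y is the direction in which the jaws open and shut (so a half turn about z gives the same grasp; the last joint's range is limited). The gripper opens to 94 mm and grips with 3 to 60 N. Pads are 16 mm wide; open, the fingers measure 119 mm over their backs; the gripper's body (75 mm by 177 mm) begins 78 mm behind the grasp point.
Start: joints at [1.109, 0.628, 0.038, 1.517, -0.027, 0.996, -0.02], TCP at [0.251, -0.6, 0.205] pointing down, gripper open.
Joint ranges: [-3.06, 3.06], [-0.37, 2.12], [-1.25, 1.32], [0.18, 2.47], [-1.1, 4.24], [0.23, 1.98], [-2.94, 2.94]. Speed limits (rad/s): [2.57, 2.57, 3.14, 3.14, 3.14, 3.14, 3.14].

INTERFACE

Orientations are given as a unit quaternion [x, y, z, w].
In Python, from bench import env, optics, job_done gives the robot as it stands.
- The arm moves only by the tool step_arm, never from a script. Its argument "steps" is a list of rows, each a list of 3 entries, a list of its own where there are three numbers: the turn, a rotation vector about the tool's x, y, z in degrees, then the shift along the tool's x, y, z in cm, then the finger opening in cm, from 0 to 9.4. In form: [[[ax, ay, az], [x, y, z], jaw], ...]. A call has 1 to 8 rows; each row is the pose to reach, as a shift and turn from the pose measured when the call began, along the tool's axes at that moment; what a row does not reach only later rows make up. A row lasts 1/12 s, in which the tool goes at most 41.7 mm and 7.16 degrees, less where a joint would pass 70% of its speed; a pose out of reach is approached as far as the arm can. A call with a gripper value outside its range is refused whole. The fingers move at their own pace and stop on an object; the grip force is fixed at half the most. Time passes only in rows, so rows that repeat a pose let the fingers close. It gives the time, the measured TCP pose, the force and the opening at its end, in the units of the state.
- env.get_obs(): the state, without advancing time (a new reading comes with each control period).
- optics.camera(name): name is "scene" or "top" or "wrist"; returns a dict with "pixels" (384x512x3 uint8, red, green, blue), "vertical_fov" (degrees; the focal length in pixels is half the picture's height over the tangent of half this angle, whatever the lens; pixels are square), "cx", "cy" (the principal point, pixels), "k1" (the pictures are not rectified: a ray, as slopes to the right and down, at radius r is drawn at 1 + k1 r^2 times it, then the intrinsics apply), "extrinsics" (4x4, takes a point from world to camera coordinates). Camera axes: x right, y down, z forward; pixel columns grow to the right and rows downward; lengths in m; the calibration is good to about 2 mm. A picture is of the moment at which its call begins. There is no depth.
- job_done(): hands the job in, once; it reports no verdict.
The state is a dict: "clock": time; "joint_pos": joint angles; "dq": joint speeds; "joint_torque": joint torques, N m; "eef_pos": TCP position; "tcp_rot": TCP orientation; "force": force on the tool from outside, world axes, zero at the start; "ft_torque": the same for the moment, N m; "width": finger opening in m.
Only numpy, scipy, OpenCV 4.12 (cv2) and the standard library are available. Lean on these libraries where they do the work, as an engineer would, in place of code of your own. Each camera call takes 0.05 s, during which the arm holds its last target.

TASK

Take a tasting sample and close the pan up: pick up the spoon, dip its bowl into the small steel pan until it is down near the bottom, and lay the spoon bowl-up in the grey tray. Then put the red lid on the pan and press it down around its edge, corner by corner, until it sits fully home on the rim all round. Do not jab the pan with the spoon, set things down rather than dropping them, and leave the mug, the bowl and the steel cup where they stand.

Things in the scene. Friction and masses are not known exactly. Their poses are not given: they have to be found in the camera images.
- pan: Small stainless food pan (ninth size), 176 x 108 mm over its 10 mm wide rim flange, standing fast on a black rubber mat: it does not move. Origin at the centre underneath, x along the long side, z up. Rim top 69 mm above the origin (and the table), inner floor 7 mm above it; mouth 156 x 88 mm, straight walls. The little sauce left in it is not modelled: it looks empty.
- pan_rim (a point): Centre of the pan's mouth at the height of the steel rim, axes as the pan. A blue silicone seal 6 mm wide runs round on the rim and stands 6 mm proud. It gives by friction only where the lid above is pressed, at each corner under about 10 N, sinks 6 mm until flush with the rim and stays down. One push on the lid's middle would have to sink all four corners at once.
- lid: Red plastic lid, plate 190 x 122 mm with a flared skirt (about 197 x 129 mm at its foot), 0.15 to 0.30 kg, lying skirt down. Origin at the centre of the skirt's foot, x along the long side, z up; top of the plate 19 mm above it. The skirt slips over the pan's rim with 4 mm to spare each side, either way round. Origin above the pan's origin: 59 mm laid on loosely, 53 mm fully home.
- lid_handle (a point): Middle of the grip bar of the lid's black strap handle: bar 80 mm along the lid's x, 14 mm wide (lid's y), 8 mm thick, 47 mm above the lid's origin, with 24 mm free below it; its axes are those of the lid.
- lid_a (a point): Press point on the lid's top near its corner at lid x = +75, y = +45 mm, 19 mm above the lid's origin.
- lid_b (a point): Press point on the lid's top near its corner at lid x = +75, y = -45 mm.
- lid_c (a point): Press point on the lid's top near its corner at lid x = -75, y = -45 mm.
- lid_d (a point): Press point on the lid's top near its corner at lid x = -75, y = +45 mm.
- spoon: Tasting spoon 200 mm long, 50 to 100 g: round steel bowl 44 mm across, 12 mm deep, black handle 15 mm wide, 8 mm thick, arched clear of the table. It starts bowl up, bowl away from the robot. Origin under its middle, level with the bowl's foot; x towards the bowl (bowl centre at x = +76, front edge +98, handle end -102 mm), z up out of the bowl.
- spoon_grip (a point): Grip point in the middle of the spoon's straight handle part (x from -62 to +30 mm), 16 mm above the spoon's origin.
- spoon_tip (a point): Front of the spoon's bowl, low down: 94 mm ahead of the spoon's origin and 3 mm above it.
- tray: Grey plastic sampling tray, 236 x 108 mm outside, walls 4 mm thick and 12 mm high, floor 4 mm thick; origin at the centre underneath, x along the long side, z up. The spoon fits in lengthwise. It does not move.
- ramekin: Bystander: white ceramic bowl, 84 mm across, 45 mm high; origin underneath.
- tumbler: Bystander: steel cup, 76 mm across, 95 mm high; origin underneath.
- mug: Bystander: white mug, 80 mm across, 85 mm high; origin underneath.
Not all that is in view belongs to the job. Of the things that look like the spoon, take the one that is farthest to the robot's right at the start.

How it is judged:
By the outcome, as a careful person would: the job done as asked, in the order asked, and still so for the second after the job is handed in, with the robot touching nothing.
It also fails if it takes over 72 s, if anything falls off the work surface, if the arm or the gripper's body presses on something with over 40 N, if the wrist force passes 120 N, or if a joint passes its speed limit or range.

## Working session

There is one attempt and no reset: what is moved stays moved. The work goes in short steps, Python scripts to look and compute and a tool call to move; the robot and the scene stay as the last step left them, time stands still between calls to the robot, and variables do not carry over. Pictures are saved under pics/ and viewed, and the job is handed in when it is done.

Besides the shell and the picture viewer there is one more tool, called after "Emit:" by a JSON object that holds its "api" and its "payload", one argument or row to a line. step_arm: Moves the arm, as the interface text tells. Its arguments: {"type":"object","properties":{"steps":{"type":"array","items":{"type":"array"}}},"required":["steps"]}

```bash
ls; mkdir -p pics
cat > h.py <<'E'
import numpy as np, cv2
from scipy.spatial.transform import Rotation as R
from bench import env, optics, job_done
def snap(name,fn):
    c=optics.camera(name)
    cv2.imwrite('pics/'+fn+'.png',cv2.cvtColor(c['pixels'],cv2.COLOR_RGB2BGR))
    np.save('pics/'+fn+'.npy',{k:v for k,v in c.items()},allow_pickle=True)
    return c
def load(fn): return np.load('pics/'+fn+'.npy',allow_pickle=True).item()
def K(c):
    h,w=c['pixels'].shape[:2]; f=h/2/np.tan(np.radians(c['vertical_fov'])/2)
    return np.array([[f,0,c['cx']],[0,f,c['cy']],[0,0,1]]),np.array([c['k1'],0,0,0,0.])
def proj(c,P):
    k,d=K(c);E=np.array(c['extrinsics']);rv=cv2.Rodrigues(E[:3,:3])[0]
    return cv2.projectPoints(np.atleast_2d(np.array(P,float)),rv,E[:3,3],k,d)[0][:,0]
def unproj(c,uv,z):
    k,d=K(c);E=np.array(c['extrinsics'])
    n=cv2.undistortPoints(np.atleast_2d(np.array(uv,float))[:,None],k,d)[:,0]
    r=np.c_[n,np.ones(len(n))]@E[:3,:3]; o=-E[:3,:3].T@E[:3,3]
    return o+r*((z-o[2])/r[:,2])[:,None]
def st():
    s=env.get_obs(); 
    for k in s: print(k,np.round(s[k],4))
    return s
E
python3 - <<'E'
from h import *
s=st()
for n in('scene','top','wrist'):
    c=snap(n,n+'0'); print(n,c['vertical_fov'],c['cx'],c['cy'],c['k1'],np.round(c['extrinsics'],3).tolist())
E
```

```text
pics
clock 0.0
joint_pos [ 1.1092  0.6293  0.0384  1.5184 -0.027   0.9963 -0.02  ]
dq [ 0.0022  0.0001 -0.0007 -0.0005 -0.001   0.0011 -0.0001]
joint_torque [-1.50000e-03 -5.49730e+01  1.14290e+00 -1.86633e+01 -5.23000e-02
  2.37000e-02  2.00000e-04]
eef_pos [ 0.2504 -0.5991  0.2046]
tcp_rot [ 9.805e-01  1.966e-01 -2.000e-04 -9.000e-04]
force [0.629  0.1289 0.953 ]
ft_torque [ 0.0313 -0.027   0.0147]
width 0.0938
scene 53.204216071706135 252.57013664362654 193.1650800830335 -0.0539820561469581 [[0.4, 0.917, 0.009, -0.228], [0.686, -0.293, -0.666, -0.329], [-0.608, 0.272, -0.746, 1.293], [0.0, 0.0, 0.0, 1.0]]
top 54.20465900625456 265.86648783569314 190.14431635453533 -0.07812010409918817 [[-0.016, -1.0, 0.024, -0.006], [-0.993, 0.013, -0.114, 0.51], [0.114, -0.026, -0.993, 1.033], [0.0, 0.0, 0.0, 1.0]]
wrist 59.626211055738395 258.32302074763106 191.5355530039295 0.01871249026206778 [[0.386, -0.923, -0.001, -0.65], [-0.895, -0.375, 0.243, -0.025], [-0.224, -0.092, -0.97, 0.391], [0.0, 0.0, 0.0, 1.0]]
```

View pics/top0.png

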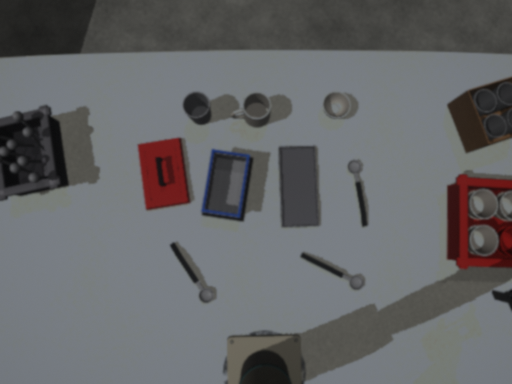

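View pics/scene0.png

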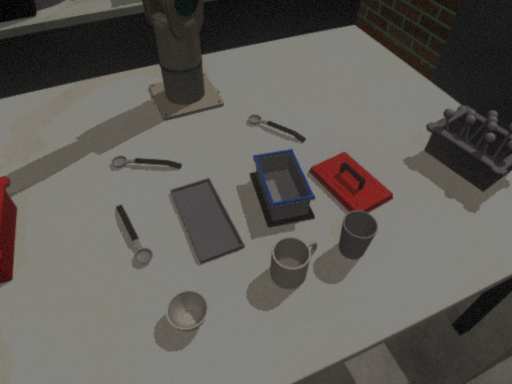

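View pics/wrist0.png

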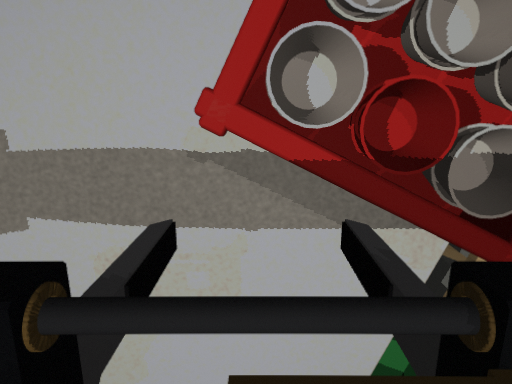

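Top view: up is +x and left is +y. There are three spoon-like things in the picture: A with its bowl at (355,167) and handle end at (365,224), B with its bowl at (357,282) and handle end at (302,254), and C with its bowl at (208,294) and handle end at (173,244). A is farthest right and has its bowl away from the robot, so I choose A. I'll check it in a crop and measure.

Run:
```python
from h import *
c=load('top0');im=cv2.cvtColor(c['pixels'],cv2.COLOR_RGB2BGR)
def crop(x0,x1,y0,y1,k,fn):
    a=cv2.resize(im[y0:y1,x0:x1],None,fx=k,fy=k,interpolation=cv2.INTER_CUBIC)
    a=cv2.convertScaleAbs(a,alpha=1.5,beta=15)
    for i in range(x0-x0%10+10,x1,10):cv2.putText(a,str(i),((i-x0)*k,10),0,.35,(0,255,255),1);cv2.line(a,((i-x0)*k,12),((i-x0)*k,18),(0,255,255),1)
    for i in range(y0-y0%10+10,y1,10):cv2.putText(a,str(i),(0,(i-y0)*k),0,.35,(0,255,255),1)
    cv2.imwrite('pics/'+fn+'.png',a)
crop(270,380,130,240,5,'c1')
crop(130,265,130,230,5,'c2')
for n,p in dict(A=[(355,167),(365,224)],B=[(357,282),(302,254)],C=[(208,294),(173,244)]).items(): print(n,unproj(c,p,0.012).round(3).tolist())
```

```text
A [[0.577, -0.276, 0.012], [0.41, -0.298, 0.012]]
B [[0.246, -0.268, 0.012], [0.328, -0.113, 0.012]]
C [[0.221, 0.153, 0.012], [0.362, 0.252, 0.012]]
```

View pics/c1.png

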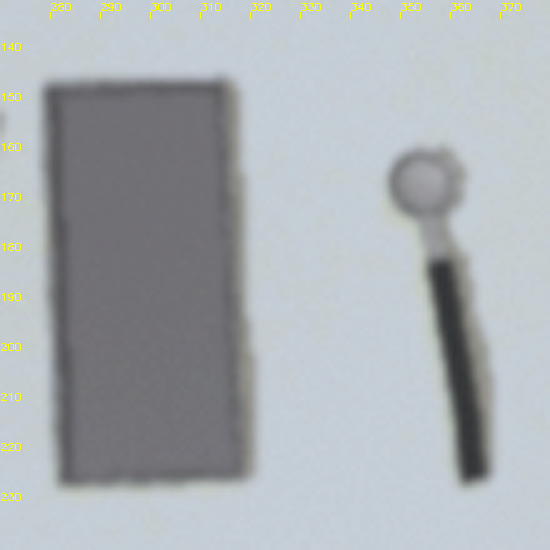

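View pics/c2.png

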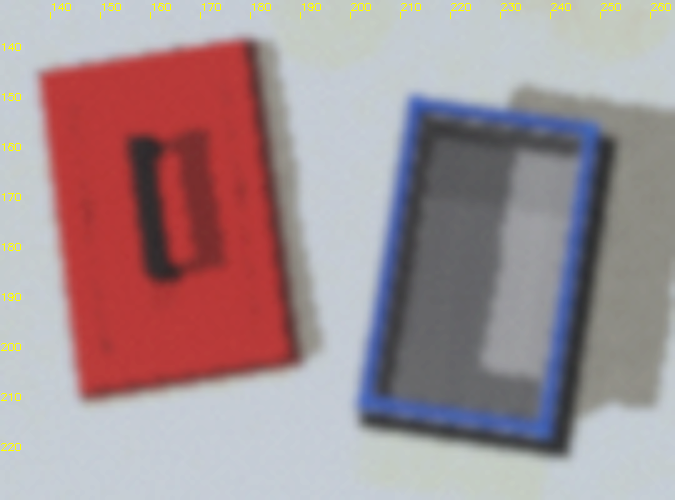

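The crop confirms A: a steel bowl at (354,167) pointing away and a black handle to (365,226). The tray spans (279..318, 146..227), the lid (138..190, 138..210) and the blue-rimmed pan (202..251, 149..218). Next I'll fit the poses.

```bash
cat > fit.py <<'E'
from h import *
def rectfit(c,mask,z):
    cs,_=cv2.findContours(mask.astype(np.uint8),cv2.RETR_EXTERNAL,cv2.CHAIN_APPROX_NONE)
    k=max(cs,key=cv2.contourArea)[:,0].astype(float)
    P=unproj(c,k,z)[:,:2]; r=cv2.minAreaRect((P*1000).astype(np.float32))
    return r,k
def m(c,kind,box=None):
    h=cv2.cvtColor(c['pixels'],cv2.COLOR_RGB2HSV).astype(int);H,S,V=h[...,0],h[...,1],h[...,2]
    o=dict(red=((H<8)|(H>172))&(S>130)&(V>60),blue=(H>105)&(H<130)&(S>110)&(V>60),dark=(V<75)&(S<120),grey=(V<118)&(S<60))[kind]
    if box: 
        b=np.zeros_like(o);b[box[1]:box[3],box[0]:box[2]]=1;o=o&b
    return o
E
python3 - <<'E'
from fit import *
c=load('top0')
for n,kind,box,z in[('lid','red',(130,130,200,215),.019),('pan','blue',(190,140,260,225),.075),('tray','grey',(272,140,325,235),.012),('handle','dark',(340,170,380,240),.014),('grip','dark',(150,150,167,190),.051)]:
    mk=m(c,kind,box); r,k=rectfit(c,mk,z); print(n,mk.sum(),np.round(r[0],1),np.round(r[1],1),round(r[2],1))
# handle axis and spoon bowl
mk=m(c,'dark',(340,170,380,240));ys,xs=np.nonzero(mk);P=unproj(c,np.c_[xs,ys],.018)[:,:2]
d=np.linalg.svd(P-P.mean(0))[2][0];d*=np.sign(d[0]);print('h axis',P.mean(0),np.degrees(np.arctan2(d[1],d[0])),((P-P.mean(0))@d).min(),((P-P.mean(0))@d).max())
s=load('scene0')
g=c['pixels'][155:190,340:375].astype(int);print(g[...,0])
E
```

```text
lid 2617 [565.2 281.3] [189.3 122.4] 8.7
pan 506 [526.   96.4] [104.3 173.3] 80.7
tray 3427 [ 524.5 -110. ] [241.8 122.5] 1.3
handle 264 [ 470.9 -290. ] [129.6  18.6] 6.5
grip 90 [565. 282.] [76.2 11.6] 10.0
h axis [ 0.47040015 -0.28850221] 6.860999388840782 -0.06444277958823104 0.09596981596393503
[[121 121 122 ... 122 121 122]
 [121 121 122 ... 122 122 122]
 [122 122 122 ... 122 122 122]
 ...
 [121 121 121 ... 121 121 121]
 [122 122 121 ... 121 122 122]
 [121 122 122 ... 121 122 122]]
```

```bash
cat > ov.py <<'E'
from h import *
def T(p,yaw): 
    M=np.eye(4);M[:3,:3]=R.from_euler('z',yaw,degrees=True).as_matrix();M[:2,3]=p;return M
def rect(a,b,z): return np.array([[a,b,z],[-a,b,z],[-a,-b,z],[a,-b,z],[a,b,z]])
def circ(x,r,z): t=np.linspace(0,6.29,25);return np.c_[x+r*np.cos(t),r*np.sin(t),0*t+z]
M=dict(
 lid=[rect(.095,.061,.019),rect(.0985,.0645,0),np.array([[-.04,0,.051],[.04,0,.051]])],
 pan=[rect(.088,.054,.069),rect(.078,.044,.007)],
 tray=[rect(.118,.054,.012),rect(.118,.054,0)],
 spoon=[circ(.076,.022,.012),np.array([[-.062,0.0075,.02],[.03,.0075,.02],[.03,-.0075,.02],[-.062,-.0075,.02],[-.062,.0075,.02]]),np.array([[-.102,0,.012],[-.062,0,.018]])])
def overlay(c,poses,box,k,fn):
    x0,y0,x1,y1=box
    a=cv2.convertScaleAbs(cv2.resize(cv2.cvtColor(c['pixels'],cv2.COLOR_RGB2BGR)[y0:y1,x0:x1],None,fx=k,fy=k,interpolation=cv2.INTER_CUBIC),alpha=1.4)
    for n,(p,y) in poses.items():
        for l in M[n]:
            w=l@T(p,y)[:3,:3].T+T(p,y)[:3,3]
            uv=(proj(c,w)-[x0,y0]+.5)*k
            cv2.polylines(a,[np.round(uv).astype(int)],False,(0,255,0),1)
    cv2.imwrite('pics/'+fn+'.png',a)
E
python3 - <<'E'
from ov import *
c=load('top0');s=load('scene0')
b=unproj(c,(354.3,166.8),.010)[0];print(b)
yaw=7.0;d=np.array([np.cos(np.radians(yaw)),np.sin(np.radians(yaw))])
P=dict(lid=((.565,.281),9),pan=((.526,.096),-9.3),tray=((.525,-.111),1.5),spoon=(b[:2]-.076*d,yaw))
print(P['spoon'])
overlay(c,P,(130,130,380,240),3,'o1');overlay(s,P,(100,130,400,290),2,'o2')
E
```

```text
[ 0.57756539 -0.27449603  0.01      ]
(array([ 0.50213188, -0.2837581 ]), 7.0)
```

View pics/o1.png

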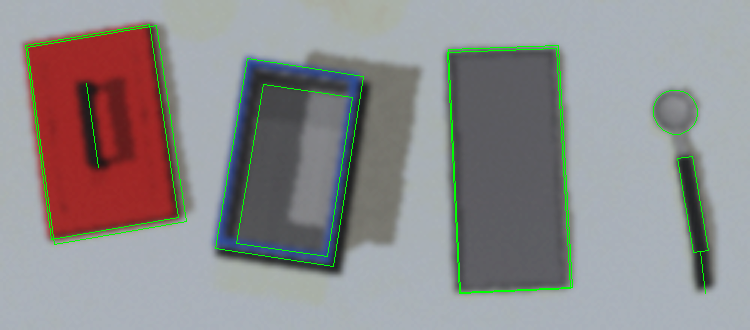

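View pics/o2.png

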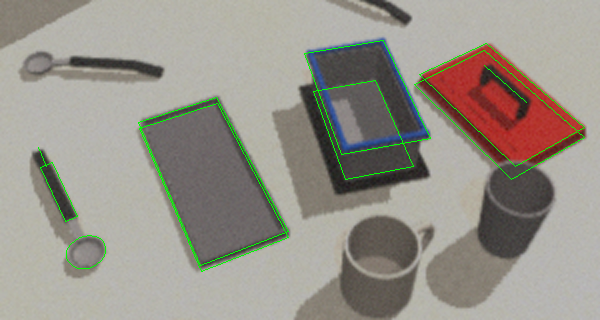

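The overlays agree in both cameras to within about 2 mm. Now a helper that turns world targets into tool shifts.

```bash
cat >> h.py <<'E'
def rot(yaw,pitch=0):
    # tool x along yaw (heading), z down; pitch>0: tool x tips downward about jaw axis
    d=np.radians(yaw);X=np.array([np.cos(d),np.sin(d),0]);Z=np.array([0,0,-1.]);Y=np.cross(Z,X)
    return R.from_matrix(np.c_[X,Y,Z])*R.from_euler('y',-pitch,degrees=True)
def go(p,r=None,tag=''):
    s=env.get_obs();R0=R.from_quat(s['tcp_rot'])
    r=R0 if r is None else r
    print(tag,'turn',np.round((R0.inv()*r).as_rotvec(degrees=True),1),'shift cm',np.round(R0.inv().apply(np.array(p)-s['eef_pos'])*100,2))
E
python3 - <<'E'
from h import *
M=rot(7,40).as_matrix();print(M.round(2))
s=env.get_obs();print(R.from_quat(s['tcp_rot']).as_matrix().round(2))
go([.251,-.6,.26],tag='up');go([.477,-.287,.14],rot(7));go([.477,-.287,.004],rot(7))
E
```

```text
[[ 0.76  0.12 -0.64]
 [ 0.09 -0.99 -0.08]
 [-0.64  0.   -0.77]]
[[ 0.92  0.39 -0.  ]
 [ 0.39 -0.92  0.  ]
 [-0.   -0.   -1.  ]]
up turn [0. 0. 0.] shift cm [ 0.02  0.08 -5.52]
 turn [-0.1  0.  15.7] shift cm [ 32.94 -20.07   6.51]
 turn [-0.1  0.  15.7] shift cm [ 32.94 -20.05  20.11]
```

Emit:
{"api": "step_arm", "payload": {
  "steps": [
    [[0, 0, 0], [0, 0, -4], 5],
    [[0, 0, 8], [6, -4, -4], 5],
    [[0, 0, 15.7], [33, -20, 0], 5],
    [[0, 0, 15.7], [33, -20, 2], 5],
    [[0, 0, 15.7], [33, -20, 3], 5],
    [[0, 0, 15.7], [33, -20, 4], 5],
    [[0, 0, 15.7], [33, -20, 5], 5],
    [[0, 0, 15.7], [33, -20, 6], 5]
  ]
}}

```text
clock: 0.82
eef_pos: [0.4182, -0.3683, 0.1851]
tcp_rot: [0.998, 0.061, 0.0, -0.0]
force: [0.8, -0.2, 0.3]
width: 0.0505
```

Run:
```python
from h import *
go([.477,-.287,.12],rot(7))
```

```text
turn [-0. -0. -0.] shift cm [ 6.82 -7.35  6.52]
```

Emit:
{"api": "step_arm", "payload": {
  "steps": [
    [[0, 0, 0], [6.8, -7.3, 6.5], 5],
    [[0, 0, 0], [6.8, -7.3, 6.5], 5],
    [[0, 0, 0], [6.8, -7.3, 6.5], 5],
    [[0, 0, 0], [6.8, -7.3, 6.5], 5],
    [[0, 0, 0], [6.8, -7.3, 6.5], 5]
  ]
}}

```text
clock: 1.23
eef_pos: [0.4773, -0.2846, 0.1187]
tcp_rot: [0.998, 0.063, -0.001, -0.002]
force: [-0.3, 0.2, -0.4]
width: 0.0498
```

Run:
```python
from ov import *
c=snap('wrist','w1');st()
P=dict(spoon=((.502,-.284),7.0))
overlay(c,P,(0,0,512,384),1.5 and 1,'o3')
go([.477,-.287,.004],rot(7))
```

```text
clock 1.2833
joint_pos [ 0.4362  0.6098  0.0849  1.8665 -0.0791  0.6696 -0.8795]
dq [ 0.0353 -0.0229  0.0286 -0.0095  0.0028  0.001   0.0031]
joint_torque [-1.92980e+00 -4.79472e+01  5.18600e-01 -1.34864e+01 -1.66500e-01
 -2.05000e-02 -1.29000e-02]
eef_pos [ 0.4768 -0.2871  0.1197]
tcp_rot [ 9.981e-01  6.170e-02 -3.000e-04 -5.000e-04]
force [-0.3379  0.2033  0.5169]
ft_torque [-0.0549 -0.0076 -0.0109]
width 0.0499
 turn [-0.1  0.   0.1] shift cm [ 0.03  0.   11.57]
```

View pics/o3.png

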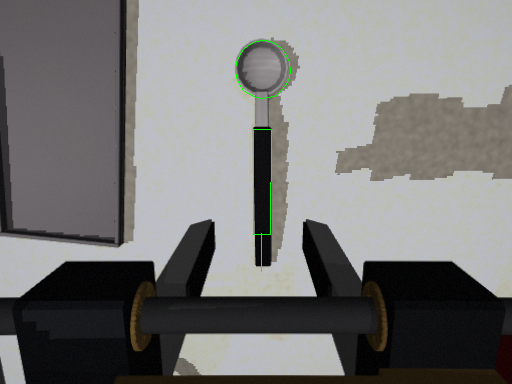

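The wrist view shows spoon A centred between the fingers, with its bowl at (263,68) and handle at (262,180) on the overlay. Descending.

Emit:
{"api": "step_arm", "payload": {
  "steps": [
    [[0, 0, 0], [0, 0, 3.5], 4],
    [[0, 0, 0], [0, 0, 7], 4],
    [[0, 0, 0], [0, 0, 10], 4],
    [[0, 0, 0], [0, 0, 11.3], 4],
    [[0, 0, 0], [0, 0, 11.6], 4],
    [[0, 0, 0], [0, 0, 11.6], 4],
    [[0, 0, 0], [0, 0, 11.6], 0],
    [[0, 0, 0], [0, 0, 11.6], 0]
  ]
}}

```text
clock: 1.95
eef_pos: [0.4775, -0.2884, 0.0053]
tcp_rot: [0.998, 0.061, 0.001, 0.0]
force: [-0.1, 0.3, 0.2]
width: 0.0304
```

Emit:
{"api": "step_arm", "payload": {
  "steps": [
    [[0, 0, 0], [0, 0, 0], 0],
    [[0, 0, 0], [0, 0, 0], 0],
    [[0, 0, 0], [0, 0, 0], 0],
    [[0, 0, 0], [0, 0, 0], 0]
  ]
}}

```text
clock: 2.28
eef_pos: [0.4783, -0.2887, 0.0065]
tcp_rot: [0.998, 0.061, 0.002, 0.001]
force: [-0.8, 0.6, 6.7]
width: 0.0145
```

Emit:
{"api": "step_arm", "payload": {
  "steps": [
    [[0, 0, 0], [0, 0, -1], 0],
    [[0, 0, 0], [0, 0, -3], 0],
    [[0, 0, 0], [0, 0, -6], 0],
    [[0, 0, 0], [0, 0, -10], 0],
    [[0, 0, 0], [0, 0, -14], 0],
    [[0, 0, 0], [0, 0, -17], 0],
    [[0, 0, 0], [0, 0, -18], 0],
    [[0, 0, 0], [0, 0, -18], 0]
  ]
}}

```text
clock: 2.95
eef_pos: [0.4793, -0.2893, 0.1898]
tcp_rot: [0.998, 0.061, 0.004, 0.003]
force: [0.3, 0.3, -0.5]
width: 0.0145
```

Run:
```python
from h import *
snap('wrist','w2');snap('scene','s2');st()
```

```text
clock 3.05
joint_pos [ 0.4256  0.5186  0.1005  1.8075 -0.0686  0.8163 -0.8882]
dq [ 0.002   0.0337 -0.0048  0.0191  0.001  -0.0021 -0.0004]
joint_torque [ 3.64000e-02 -4.91830e+01  1.77430e+00 -1.74027e+01 -3.77000e-02
 -1.10300e-01 -3.80000e-03]
eef_pos [ 0.4769 -0.2879  0.1859]
tcp_rot [9.981e-01 6.130e-02 1.100e-03 6.000e-04]
force [-0.5687  0.3748 -0.8785]
ft_torque [0.0243 0.0993 0.0076]
width 0.0147
```

View pics/w2.png

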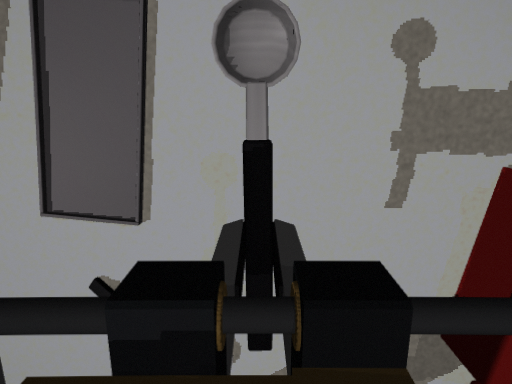

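View pics/s2.png

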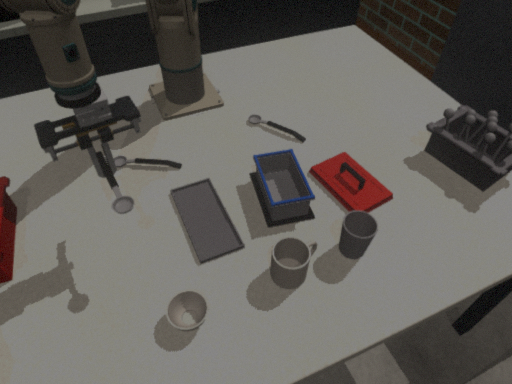

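Run:
```python
from h import *
c=load('w2');s=env.get_obs();R0=R.from_quat(s['tcp_rot']);p=s['eef_pos']
t=np.linspace(0,6.28,9)[:-1]
for x0 in(.022,.025):
  q=np.c_[x0+.076+.022*np.cos(t),.022*np.sin(t),0*t-.0055];print(x0,proj(c,R0.apply(q)+p).round(0).tolist())
print(proj(c,R0.apply([[x0+.03,.0075,-.0135],[x0+.03,-.0075,-.0135],[x0-.102,0,-.006]])+p).round(0).tolist())
tc=load('top0');print('mug/cup/bowl',unproj(tc,[(256,110),(197,108),(338,105)],.085).round(3).tolist())
```

```text
0.022 [[254.0, 6.0], [286.0, 21.0], [298.0, 56.0], [285.0, 88.0], [254.0, 102.0], [224.0, 88.0], [210.0, 56.0], [222.0, 21.0]]
0.025 [[254.0, -1.0], [286.0, 14.0], [299.0, 49.0], [285.0, 82.0], [254.0, 95.0], [224.0, 82.0], [210.0, 49.0], [222.0, 14.0]]
[[269.0, 144.0], [240.0, 144.0], [255.0, 357.0]]
mug/cup/bowl [[0.726, 0.012, 0.085], [0.734, 0.174, 0.085], [0.74, -0.217, 0.085]]
```

```bash
cat >> h.py <<'E'
TIP=np.array([.1205,0,.0035])
def dip(u,z,pitch,yaw=-9.3,pan=(.526,.096)):
    r=rot(yaw,pitch);d=np.radians(-9.3)
    w=np.array([pan[0]+u*np.cos(d),pan[1]+u*np.sin(d),z])
    return w-r.apply(TIP),r
E
python3 - <<'E'
from h import *
print(dip(.025,.013,50)[0],dip(.025,.15,50)[0])
go([.43,.06,.27],rot(-9.3))
go(*dip(.025,.15,50))
E
```

```text
[0.4768795  0.10404379 0.10755811] [0.4768795  0.10404379 0.24455811]
 turn [ 0.1 -0.1 16.3] shift cm [ -0.38 -35.09  -8.46]
 turn [  7.2 -49.8  15.3] shift cm [  4.81 -38.89  -5.91]
```

Move across to above the pan, still level and at about z 0.25, then tilt.

Emit:
{"api": "step_arm", "payload": {
  "steps": [
    [[0, 0, 3], [0, -2, -4], 0],
    [[0, 0, 8], [0, -5, -7], 0],
    [[0, 0, 16.3], [-0.4, -35, -8.5], 0],
    [[0, 0, 16.3], [-0.4, -35, -8.5], 0],
    [[0, 0, 16.3], [-0.4, -35, -8.5], 0],
    [[0, 0, 16.3], [-0.4, -35, -8.5], 0],
    [[0, 0, 16.3], [-0.4, -35, -8.5], 0],
    [[0, 0, 16.3], [-0.4, -35, -8.5], 0]
  ]
}}

```text
clock: 3.72
eef_pos: [0.435, 0.0079, 0.2654]
tcp_rot: [0.997, -0.081, -0.001, 0.001]
force: [1.2, 0.9, -1.5]
width: 0.0145
```

Emit:
{"api": "step_arm", "payload": {
  "steps": [
    [[0, 0, 0], [0, -7, 0], 0],
    [[0, 0, 0], [0, -12, 0], 0],
    [[0, 0, 0], [0, -15, 0], 0],
    [[0, 0, 0], [0, -15, 0], 0]
  ]
}}

```text
clock: 4.05
eef_pos: [0.4576, 0.1605, 0.2627]
tcp_rot: [0.997, -0.079, -0.003, 0.001]
force: [-0.3, 0.7, -1.1]
width: 0.0146
```

Run:
```python
from h import *
st()
go(*dip(.025,.15,50))
```

```text
clock 4.05
joint_pos [-0.4267  0.3268  0.0434  1.8821 -0.0187  0.9395 -2.1026]
dq [-0.4611  0.2137 -0.0657 -0.321   0.0456  0.1237 -0.5634]
joint_torque [ 2.00690e+00 -3.95851e+01  8.47300e-01 -1.70315e+01  3.38000e-02
 -5.04000e-02  3.02800e-01]
eef_pos [0.4576 0.1605 0.2627]
tcp_rot [ 9.969e-01 -7.860e-02 -3.200e-03  9.000e-04]
force [-0.2858  0.7097 -1.1087]
ft_torque [ 0.0832 -0.0024  0.0396]
width 0.0146
 turn [  0.2 -49.6   0.2] shift cm [2.8  5.27 1.81]
```

Emit:
{"api": "step_arm", "payload": {
  "steps": [
    [[0, -7, 0], [1, 2, 0], 0],
    [[0, -14, 0], [2.8, 5.3, 0.6], 0],
    [[0, -21, 0], [2.8, 5.3, 1], 0],
    [[0, -28, 0], [2.8, 5.3, 1.4], 0],
    [[0, -35, 0], [2.8, 5.3, 1.8], 0],
    [[0, -42, 0], [2.8, 5.3, 1.8], 0],
    [[0, -49.6, 0], [2.8, 5.3, 1.8], 0],
    [[0, -49.6, 0], [2.8, 5.3, 1.8], 0]
  ]
}}

```text
clock: 4.72
eef_pos: [0.4754, 0.1021, 0.2344]
tcp_rot: [0.899, -0.074, -0.43, -0.031]
force: [-1.0, -0.5, -4.2]
width: 0.0145
```

Emit:
{"api": "step_arm", "payload": {
  "steps": [
    [[0, 0, 0], [0, 0, 0], 0],
    [[0, 0, 0], [0, 0, 0], 0]
  ]
}}

```text
clock: 4.88
eef_pos: [0.474, 0.1018, 0.2318]
tcp_rot: [0.898, -0.074, -0.432, -0.03]
force: [-0.5, -0.2, -0.9]
width: 0.0149
```

Run:
```python
from h import *
s=st();print('tip',R.from_quat(s['tcp_rot']).apply(TIP)+s['eef_pos'])
snap('scene','s3');snap('wrist','w3')
go(*dip(.025,.15,50))
```

```text
clock 4.8833
joint_pos [-0.1165  0.9205  0.0101  1.226  -0.2184  1.8679 -1.8088]
dq [-0.0094 -0.0873 -0.0023 -0.0043 -0.0038  0.022   0.0001]
joint_torque [ 1.15300e-01 -6.44503e+01  3.07000e-01 -1.65575e+01 -8.19000e-01
  3.41530e+00  1.63000e-02]
eef_pos [0.474  0.1018 0.2318]
tcp_rot [ 0.8984 -0.0743 -0.4318 -0.03  ]
force [-0.4823 -0.2016 -0.8927]
ft_torque [-0.1263 -0.839   0.0555]
width 0.0149
tip [0.54558779 0.08925463 0.13558344]
 turn [ 0.4  1.  -0.2] shift cm [-0.59 -0.18 -0.7 ]
```

View pics/s3.png

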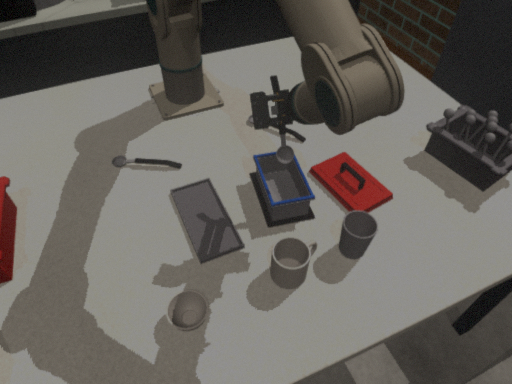

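View pics/w3.png

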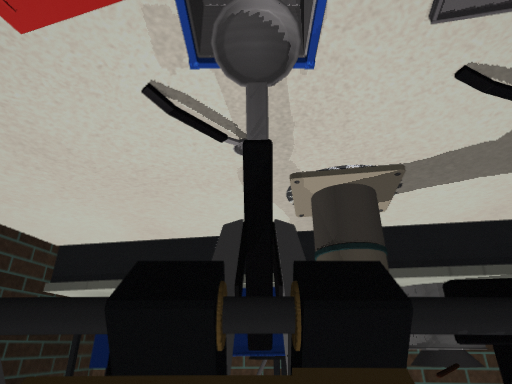

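Run:
```python
from h import *
s=env.get_obs();q=R.from_quat(s['tcp_rot']);c=load('scene0')
for v in (TIP,[.1025,0,-.0055],[.1245,0,-.0055]): print(proj(c,q.apply(v)+s['eef_pos']))
for z in(.10,.06,.03,.014): go(*dip(.025,z,49))
import cv2
a=cv2.imread('pics/s3.png')[110:230,220:340];cv2.imwrite('pics/c3.png',cv2.resize(a,None,fx=5,fy=5,interpolation=cv2.INTER_CUBIC))
```

```text
[[285.14270036 161.39260625]]
[[285.24150698 153.80518777]]
[[286.50137292 163.37191454]]
 turn [ 0.4  2.  -0.2] shift cm [ 3.29 -0.22  2.66]
 turn [ 0.4  2.  -0.2] shift cm [ 6.4  -0.25  5.18]
 turn [ 0.4  2.  -0.2] shift cm [ 8.73 -0.28  7.07]
 turn [ 0.4  2.  -0.2] shift cm [ 9.97 -0.29  8.07]
```

View pics/c3.png

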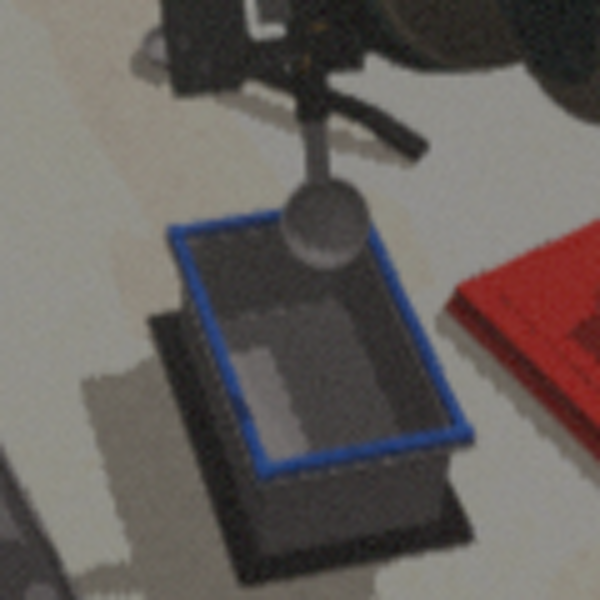

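The bowl is seen at (285,154) where (285,154) was predicted, so the held pose is right. Lowering into the pan.

Emit:
{"api": "step_arm", "payload": {
  "steps": [
    [[0.4, 2, 0], [1.6, -0.2, 1.3], 0],
    [[0.4, 2, 0], [3.3, -0.2, 2.7], 0],
    [[0.4, 2, 0], [5, -0.2, 4], 0],
    [[0.4, 2, 0], [6.4, -0.2, 5.2], 0],
    [[0.4, 2, 0], [7.6, -0.3, 6.1], 0],
    [[0.4, 2, 0], [8.5, -0.3, 6.9], 0],
    [[0.4, 2, 0], [8.7, -0.3, 7.1], 0],
    [[0.4, 2, 0], [8.7, -0.3, 7.1], 0]
  ]
}}

```text
clock: 5.65
eef_pos: [0.4747, 0.1048, 0.1237]
tcp_rot: [0.907, -0.075, -0.413, -0.032]
force: [-0.8, 0.4, -0.1]
width: 0.0143
```

Run:
```python
from h import *
s=st();q=R.from_quat(s['tcp_rot']);print('tip',q.apply(TIP)+s['eef_pos'])
snap('scene','s4')
go(*dip(.025,.013,49))
a=cv2.imread('pics/s4.png')[90:210,220:340];cv2.imwrite('pics/c4.png',cv2.resize(a,None,fx=5,fy=5,interpolation=cv2.INTER_CUBIC))
```

```text
clock 5.65
joint_pos [-0.1194  1.0176  0.008   1.2999 -0.2127  1.6581 -1.7731]
dq [ 0.0014 -0.0094  0.002  -0.0169 -0.0023  0.0173  0.0014]
joint_torque [-7.29000e-02 -6.58034e+01  3.16200e-01 -1.31945e+01 -6.54500e-01
  3.16670e+00  2.60000e-02]
eef_pos [0.4747 0.1048 0.1237]
tcp_rot [ 0.907  -0.0753 -0.413  -0.0325]
force [-0.7612  0.3672 -0.1391]
ft_torque [-0.1031 -0.8207  0.0118]
width 0.0143
tip [0.55013202 0.09201233 0.03050059]
 turn [ 0.  -0.1 -0.2] shift cm [1.36 0.04 1.16]
```

View pics/c4.png

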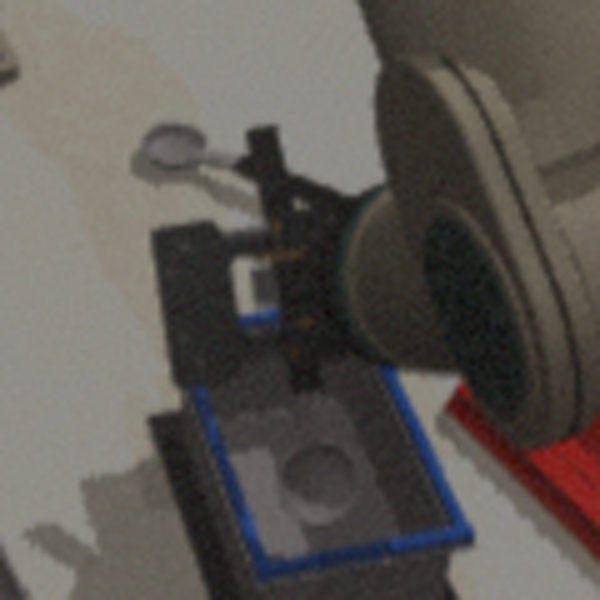

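The bowl is inside the pan at (283,186), nothing is touching, and the computed tip height is 30 mm. Last stretch, slowly.

Emit:
{"api": "step_arm", "payload": {
  "steps": [
    [[0, 0, 0], [0.35, 0, 0.3], 0],
    [[0, 0, 0], [0.7, 0, 0.6], 0],
    [[0, 0, 0], [1.05, 0, 0.9], 0],
    [[0, 0, 0], [1.3, 0, 1.1], 0],
    [[0, 0, 0], [1.4, 0, 1.2], 0],
    [[0, 0, 0], [1.4, 0, 1.2], 0],
    [[0, 0, 0], [1.4, 0, 1.2], 0]
  ]
}}

```text
clock: 6.28
eef_pos: [0.4752, 0.1047, 0.1056]
tcp_rot: [0.907, -0.075, -0.413, -0.033]
force: [-0.3, -0.0, -1.4]
width: 0.0149
```

Run:
```python
from h import *
s=st();q=R.from_quat(s['tcp_rot']);print('tip',q.apply(TIP)+s['eef_pos'])
c=snap('scene','s5')
print(proj(c,[q.apply(v)+s['eef_pos'] for v in([.1025,0,-.0055],TIP)]))
a=cv2.imread('pics/s5.png')[90:210,220:340];cv2.imwrite('pics/c5.png',cv2.resize(a,None,fx=5,fy=5,interpolation=cv2.INTER_CUBIC))
```

```text
clock 6.2833
joint_pos [-0.1189  1.0411  0.0075  1.3008 -0.2122  1.6338 -1.768 ]
dq [ 0.0004 -0.0039  0.0002 -0.0035  0.0006  0.0017  0.0003]
joint_torque [ 3.40000e-03 -6.63650e+01  3.38500e-01 -1.28856e+01 -6.41300e-01
  3.28410e+00  1.30000e-02]
eef_pos [0.4752 0.1047 0.1056]
tcp_rot [ 0.9071 -0.0753 -0.4128 -0.0326]
force [-0.3474 -0.0411 -1.4428]
ft_torque [-0.1101 -0.8264 -0.0168]
width 0.0149
tip [0.5506656  0.09191686 0.01242421]
[[282.78072046 191.97462823]
 [282.82814893 198.53083356]]
```

View pics/c5.png

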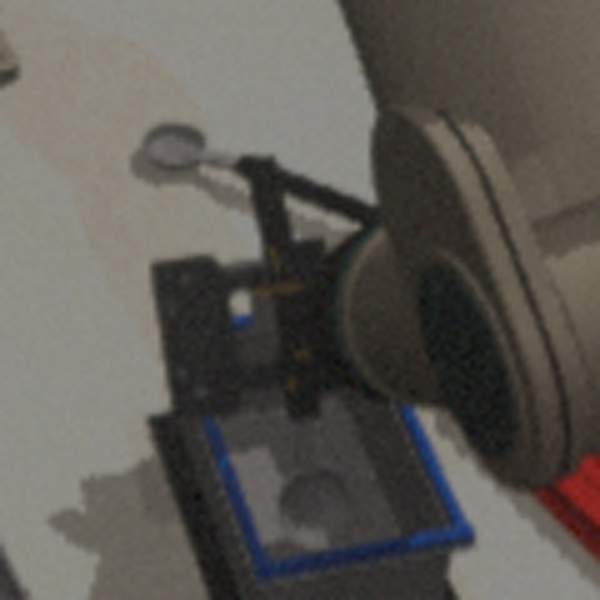

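Emit:
{"api": "step_arm", "payload": {
  "steps": [
    [[0, 0, 0], [0.08, 0, 0.06], 0],
    [[0, 0, 0], [0.16, 0, 0.13], 0],
    [[0, 0, 0], [0.16, 0, 0.13], 0],
    [[0, 0, 0], [0.16, 0, 0.13], 0],
    [[0, 0, 0], [-1.5, 0, -1.3], 0],
    [[0, 0, 0], [-4, 0, -3.5], 0],
    [[0, 0, 0], [-7, 0, -6.1], 0],
    [[0, 0, 0], [-9.5, 0, -8.3], 0]
  ]
}}

```text
clock: 7.0
eef_pos: [0.4753, 0.1051, 0.2339]
tcp_rot: [0.907, -0.075, -0.413, -0.033]
force: [0.9, 0.2, -1.0]
width: 0.0146
```

Run:
```python
from h import *
s=st();q=R.from_quat(s['tcp_rot']);print('tip',q.apply(TIP)+s['eef_pos'])
# tray placing: spoon origin -> tray centre, heading 1.5
O=np.array([.0265,0,.0065]);d=rot(1.5)
t=np.array([.525,-.111,.004])
go([.47,.08,.25],rot(1.5),'level')
for dz in(.12,.0):print(t-d.apply(O)+[0,0,dz])
```

```text
clock 7.0
joint_pos [-0.121   0.8919  0.0111  1.25   -0.2199  1.8295 -1.809 ]
dq [-0.0053 -0.4235  0.0109 -0.2621 -0.0334  0.6486 -0.14  ]
joint_torque [  0.0852 -60.383    0.3422 -14.0423  -0.6565   2.6676   0.1532]
eef_pos [0.4753 0.1051 0.2339]
tcp_rot [ 0.9072 -0.0752 -0.4127 -0.0327]
force [ 0.917   0.1675 -1.0308]
ft_torque [-0.0963 -0.8402 -0.0559]
width 0.0146
tip [0.55081445 0.09232217 0.14076871]
level turn [ -4.5  48.8 -10.3] shift cm [-1.28  2.57 -0.97]
[ 0.49850908 -0.11169369  0.1305    ]
[ 0.49850908 -0.11169369  0.0105    ]
```

Emit:
{"api": "step_arm", "payload": {
  "steps": [
    [[0, 7, 0], [-0.5, 0, -0.5], 0],
    [[-1, 14, -2], [-1, 0, -1], 0],
    [[-2, 21, -4], [-1.2, 0.5, -1], 0],
    [[-3, 28, -6], [-1.2, 1, -1], 0],
    [[-3.5, 35, -8], [-1.2, 1.5, -1], 0],
    [[-4, 42, -9], [-1.2, 2, -1], 0],
    [[-4.5, 48.8, -10.3], [-1.2, 2.6, -1], 0],
    [[-4.5, 48.8, -10.3], [-1.2, 2.6, -1], 0]
  ]
}}

```text
clock: 7.67
eef_pos: [0.4631, 0.0782, 0.2497]
tcp_rot: [1.0, 0.014, -0.001, 0.001]
force: [-2.0, -0.2, -1.2]
width: 0.0146
```

Run:
```python
from h import *
s=st()
go([.4985,-.1117,.16],rot(1.5))
```

```text
clock 7.6667
joint_pos [-0.2496  0.3164  0.0288  1.9412 -0.0106  0.8862 -1.7584]
dq [-0.0048  0.0512  0.0055 -0.1142 -0.0099  0.0474 -0.0078]
joint_torque [ -0.4109 -39.9701   0.3571 -18.7712   0.2209  -1.8206  -0.062 ]
eef_pos [0.4631 0.0782 0.2497]
tcp_rot [ 9.999e-01  1.390e-02 -9.000e-04  6.000e-04]
force [-1.9772 -0.2217 -1.2213]
ft_torque [ 0.0178  0.1981 -0.0032]
width 0.0146
 turn [0.1 0.1 0.1] shift cm [ 3.02 19.07  8.99]
```

Emit:
{"api": "step_arm", "payload": {
  "steps": [
    [[0, 0, 0], [0.5, 4, 0], 0],
    [[0, 0, 0], [1, 8, 0], 0],
    [[0, 0, 0], [2, 12, 1], 0],
    [[0, 0, 0], [3, 16, 3], 0],
    [[0, 0, 0], [3, 19.1, 6], 0],
    [[0, 0, 0], [3, 19.1, 9], 0],
    [[0, 0, 0], [3, 19.1, 9], 0],
    [[0, 0, 0], [3, 19.1, 9], 0]
  ]
}}

```text
clock: 8.33
eef_pos: [0.4969, -0.1114, 0.1588]
tcp_rot: [1.0, 0.014, -0.004, -0.0]
force: [0.3, -0.1, -0.9]
width: 0.0144
```

Run:
```python
from ov import *
s=st()
c=snap('wrist','w5')
P=dict(tray=((.525,-.111),1.5))
overlay(c,P,(0,0,512,384),1,'o5')
t=snap('top','t5')
go([.4985,-.1117,.0105],rot(1.5))
```

```text
clock 8.3333
joint_pos [ 0.117   0.4973  0.0691  1.9512 -0.0499  0.7017 -1.3276]
dq [-0.0281 -0.0548 -0.0138 -0.0363  0.0011 -0.0006  0.    ]
joint_torque [ 1.37810e+00 -4.18323e+01  1.93680e+00 -1.36433e+01  7.69000e-02
 -1.27200e-01  2.99000e-02]
eef_pos [ 0.4969 -0.1114  0.1588]
tcp_rot [ 9.999e-01  1.350e-02 -3.500e-03 -3.000e-04]
force [ 0.2819 -0.1471 -0.9164]
ft_torque [ 0.0457 -0.0207  0.0232]
width 0.0144
 turn [0.  0.  0.2] shift cm [-0.09  0.11 15.07]
```

View pics/o5.png

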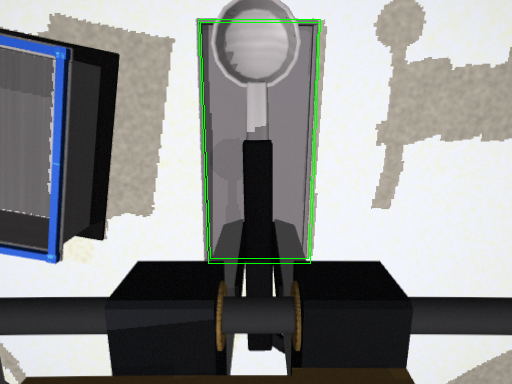

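The tray (200..318 × 20..262) matches the overlay and the spoon is over its centre line. Lowering.

Emit:
{"api": "step_arm", "payload": {
  "steps": [
    [[0, 0, 0], [-0.1, 0.1, 4], 0],
    [[0, 0, 0], [-0.1, 0.1, 8], 0],
    [[0, 0, 0], [-0.1, 0.1, 11], 0],
    [[0, 0, 0], [-0.1, 0.1, 13], 0],
    [[0, 0, 0], [-0.1, 0.1, 14], 0],
    [[0, 0, 0], [-0.1, 0.1, 14.4], 0],
    [[0, 0, 0], [-0.1, 0.1, 14.6], 0],
    [[0, 0, 0], [-0.1, 0.1, 14.6], 0]
  ]
}}

```text
clock: 9.1
eef_pos: [0.4998, -0.1114, 0.0165]
tcp_rot: [1.0, 0.015, 0.001, 0.0]
force: [-0.0, 0.1, -0.5]
width: 0.0144
```

Emit:
{"api": "step_arm", "payload": {
  "steps": [
    [[0, 0, 0], [0, 0, 0.1], 0],
    [[0, 0, 0], [0, 0, 0.2], 0],
    [[0, 0, 0], [0, 0, 0.2], 0]
  ]
}}

```text
clock: 9.35
eef_pos: [0.5005, -0.1115, 0.0154]
tcp_rot: [1.0, 0.015, 0.002, 0.0]
force: [0.4, -0.8, -1.3]
width: 0.0147
```

Emit:
{"api": "step_arm", "payload": {
  "steps": [
    [[0, 0, 0], [0, 0, 0.2], 0],
    [[0, 0, 0], [0, 0, 0.3], 0],
    [[0, 0, 0], [0, 0, 0.3], 0]
  ]
}}

```text
clock: 9.6
eef_pos: [0.5005, -0.1115, 0.0123]
tcp_rot: [1.0, 0.015, 0.002, 0.0]
force: [0.6, -0.0, -1.2]
width: 0.0148
```

Emit:
{"api": "step_arm", "payload": {
  "steps": [
    [[0, 0, 0], [0, 0, 0.15], 0],
    [[0, 0, 0], [0, 0, 0.2], 0],
    [[0, 0, 0], [0, 0, 0.2], 0]
  ]
}}

```text
clock: 9.85
eef_pos: [0.5005, -0.1115, 0.0106]
tcp_rot: [1.0, 0.015, 0.002, 0.0]
force: [0.0, -0.1, 3.3]
width: 0.0146
```

Contact, +3 N. Releasing gently with a partial opening.

Emit:
{"api": "step_arm", "payload": {
  "steps": [
    [[0, 0, 0], [0, 0, 0], 2],
    [[0, 0, 0], [0, 0, 0], 3],
    [[0, 0, 0], [0, 0, 0], 3.5],
    [[0, 0, 0], [0, 0, 0], 3.5],
    [[0, 0, 0], [0, 0, -1.5], 3.5],
    [[0, 0, 0], [0, 0, -5], 3.5],
    [[0, 0, 0], [0, 0, -9], 3.5],
    [[0, 0, 0], [0, 0, -13], 3.5]
  ]
}}

```text
clock: 10.52
eef_pos: [0.499, -0.1113, 0.1414]
tcp_rot: [1.0, 0.015, 0.001, 0.0]
force: [-0.1, -0.5, -0.3]
width: 0.0348
```

Run:
```python
from ov import *
s=st()
c=snap('wrist','w6')
overlay(c,dict(lid=((.565,.281),9)),(0,0,512,384),1,'o6')
go([.46,.1,.22],rot(-1,0));go([.565,.281,.20],rot(9,0)); go([.565,.281,.20],rot(-171,0))
```

```text
clock 10.5167
joint_pos [ 0.1182  0.5222  0.0668  1.9708 -0.0547  0.6486 -1.3206]
dq [-0.0841 -0.7876  0.1086 -0.4111  0.0694  1.1658 -0.0599]
joint_torque [  0.708  -40.1332   1.1308 -11.3136  -0.0775  -1.0595   0.0725]
eef_pos [ 0.499  -0.1113  0.1414]
tcp_rot [9.999e-01 1.530e-02 8.000e-04 3.000e-04]
force [-0.0548 -0.4778 -0.2979]
ft_torque [-0.0043  0.012   0.0226]
width 0.0348
 turn [ 0.2 -0.8  2.7] shift cm [ -3.66 -21.34  -7.25]
 turn [ 0.2 -0.8 -7.3] shift cm [  7.35 -39.12  -5.15]
 turn [ -1.2  -0.4 172.7] shift cm [  7.35 -39.12  -5.15]
```

View pics/w6.png

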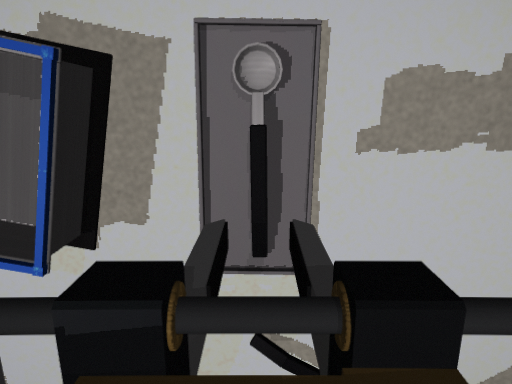

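The spoon lies bowl-up in the tray, bowl at (258,68), handle end at (260,255), well inside the walls. On to the lid.

Emit:
{"api": "step_arm", "payload": {
  "steps": [
    [[0, 0, 0], [1, -2, -4], 4],
    [[0, 0, 0], [1, -6, -6], 4],
    [[0, 0, -3], [2, -10, -6], 4],
    [[0, 0, -7.3], [3, -14, -6], 4],
    [[0, 0, -7.3], [4, -18, -6], 4],
    [[0, 0, -7.3], [5, -22, -6], 4],
    [[0, 0, -7.3], [6, -26, -6], 4],
    [[0, 0, -7.3], [7, -30, -6], 4]
  ]
}}

```text
clock: 11.23
eef_pos: [0.5624, 0.1842, 0.2087]
tcp_rot: [0.997, 0.079, 0.007, 0.002]
force: [1.2, -0.2, 0.1]
width: 0.0401
```

Run:
```python
from h import *
go([.555,.281,.15],rot(9,0))
```

```text
turn [ 0.3 -0.8  0. ] shift cm [ 0.71 -9.71  5.83]
```

Emit:
{"api": "step_arm", "payload": {
  "steps": [
    [[0.3, -0.8, 0], [0.3, -4, 1], 4],
    [[0.3, -0.8, 0], [0.7, -8, 3], 4],
    [[0.3, -0.8, 0], [0.7, -9.7, 5], 4],
    [[0.3, -0.8, 0], [0.7, -9.7, 5.8], 4],
    [[0.3, -0.8, 0], [0.7, -9.7, 5.8], 4],
    [[0.3, -0.8, 0], [0.7, -9.7, 5.8], 4]
  ]
}}

```text
clock: 11.73
eef_pos: [0.555, 0.2791, 0.1499]
tcp_rot: [0.997, 0.078, -0.0, 0.001]
force: [-0.6, -0.5, 0.2]
width: 0.0404
```

Run:
```python
from ov import *
st()
c=snap('wrist','w7')
overlay(c,dict(lid=((.565,.281),9)),(0,0,512,384),1,'o7')
go([.565,.281,.028],rot(9,0))
```

```text
clock 11.7333
joint_pos [-0.5296  0.6488  0.0289  1.6576 -0.0218  0.8372 -1.9066]
dq [ 0.0229 -0.0308  0.0116 -0.015  -0.0014 -0.0012 -0.0018]
joint_torque [-1.70410e+00 -5.22846e+01  1.51500e-01 -1.61882e+01 -9.65000e-02
 -8.12000e-02  1.50000e-03]
eef_pos [0.555  0.2791 0.1499]
tcp_rot [ 9.97e-01  7.80e-02 -5.00e-04  9.00e-04]
force [-0.5995 -0.4631  0.2358]
ft_torque [ 0.0096 -0.0301  0.0225]
width 0.0404
 turn [ 0.1 -0.  -0.1] shift cm [ 0.93 -0.09 12.29]
```

View pics/o7.png

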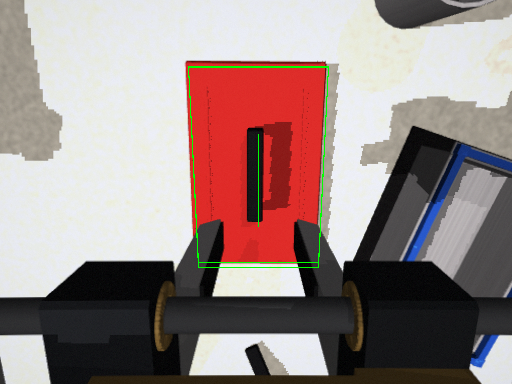

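Run:
```python
from fit import *
c=load('w7')
mk=m(c,'red',(170,40,345,262));ys,xs=np.nonzero(mk)
# left/right plate edges per row
L=[];Rr=[]
for y in range(75,215,5):
    x=xs[ys==y];L.append((x.min(),y));Rr.append((x.max()+1,y))
top=[(x,ys[xs==x].min()) for x in range(200,320,5)]
A=unproj(c,L,.019)[:,:2];B=unproj(c,Rr,.019)[:,:2];T=unproj(c,top,.019)[:,:2]
for n,Q in(('L',A),('R',B)):
    p=np.polyfit(Q[:,0],Q[:,1],1);print(n,np.degrees(np.arctan(p[0])),np.polyval(p,.565),np.abs(np.polyval(p,Q[:,0])-Q[:,1]).max())
p=np.polyfit(T[:,1],T[:,0],1);print('T',np.degrees(np.arctan(p[0])),np.polyval(p,.281))
print('bar ends',unproj(c,[(255,128),(255,222)],.051), 'corners',unproj(c,[(187,62),(328,62)],.019))
```

```text
L 8.487882888943693 0.3446368047512829 0.0006343346518206672
R 8.446739341953501 0.22117889903037882 0.000617660448768903
T -8.350529157252325 0.665260648010316
bar ends [[0.60864457 0.28980901 0.051     ]
 [0.52851156 0.27736853 0.051     ]] corners [[0.65310229 0.35666273 0.019     ]
 [0.67220558 0.23576656 0.019     ]]
```

Seen close up, the lid's centre is at (0.568, 0.283) with yaw 8.5°, 2–3 mm off the top-view estimate. The plate edges and the bar agree, so I use this.

Run:
```python
from h import *
go([.568,.283,.028],rot(8.5,0))
```

```text
turn [ 0.1 -0.   0.4] shift cm [ 1.26 -0.24 12.29]
```

Emit:
{"api": "step_arm", "payload": {
  "steps": [
    [[0, 0, 0.4], [1.3, -0.25, 4], 4],
    [[0, 0, 0.4], [1.3, -0.25, 8], 4],
    [[0, 0, 0.4], [1.3, -0.25, 10.5], 4],
    [[0, 0, 0.4], [1.3, -0.25, 12], 4],
    [[0, 0, 0.4], [1.3, -0.25, 12.3], 4],
    [[0, 0, 0.4], [1.3, -0.25, 12.3], 4],
    [[0, 0, 0.4], [1.3, -0.25, 12.3], 0],
    [[0, 0, 0.4], [1.3, -0.25, 12.3], 0]
  ]
}}

```text
clock: 12.45
eef_pos: [0.5702, 0.2832, 0.03]
tcp_rot: [0.997, 0.073, 0.002, -0.0]
force: [-1.1, 0.6, 0.8]
width: 0.0302
```

Emit:
{"api": "step_arm", "payload": {
  "steps": [
    [[0, 0, 0], [0, 0, 0], 0],
    [[0, 0, 0], [0, 0, 0], 0],
    [[0, 0, 0], [0, 0, 0], 0],
    [[0, 0, 0], [0, 0, 0], 0]
  ]
}}

```text
clock: 12.78
eef_pos: [0.5714, 0.2839, 0.0315]
tcp_rot: [0.997, 0.073, 0.003, -0.001]
force: [-0.7, 0.4, 6.2]
width: 0.0133
```

Emit:
{"api": "step_arm", "payload": {
  "steps": [
    [[0, 0, 0], [0, 0, -1], 0],
    [[0, 0, 0], [0, 0, -3], 0],
    [[0, 0, 0], [0, 0, -6], 0],
    [[0, 0, 0], [0, 0, -9.5], 0],
    [[0, 0, 0], [0, 0, -13], 0],
    [[0, 0, 0], [0, 0, -15], 0],
    [[0, 0, 0], [0, 0, -15], 0]
  ]
}}

```text
clock: 13.37
eef_pos: [0.5731, 0.285, 0.1872]
tcp_rot: [0.997, 0.073, 0.008, -0.002]
force: [1.4, 0.4, -2.4]
width: 0.0135
```

Run:
```python
from h import *
s=st();snap('wrist','w8');snap('scene','s8');go([.526,.096,.18],rot(-9.3))
```

```text
clock 13.3667
joint_pos [-0.5272  0.6234  0.0344  1.5858 -0.0229  0.9167 -1.9094]
dq [ 0.0006  0.0626 -0.0038  0.0623 -0.0002 -0.068   0.0017]
joint_torque [-1.65600e-01 -5.42514e+01  1.04390e+00 -1.75236e+01 -4.00000e-03
  6.49300e-01 -4.30000e-03]
eef_pos [0.5731 0.285  0.1872]
tcp_rot [ 0.9973  0.0734  0.0077 -0.0025]
force [ 1.3574  0.3678 -2.44  ]
ft_torque [ 0.0387 -0.0525  0.0114]
width 0.0135
 turn [-0.1 -0.4 17.7] shift cm [-7.1  17.9   0.12]
```

View pics/w8.png

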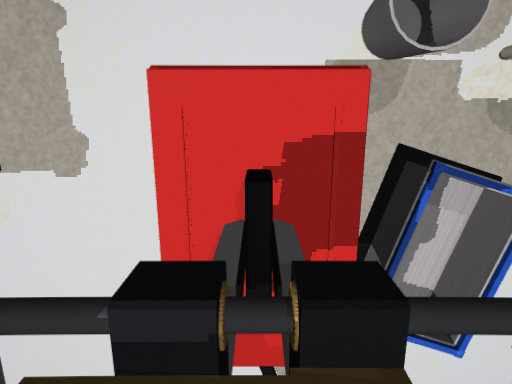

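View pics/s8.png

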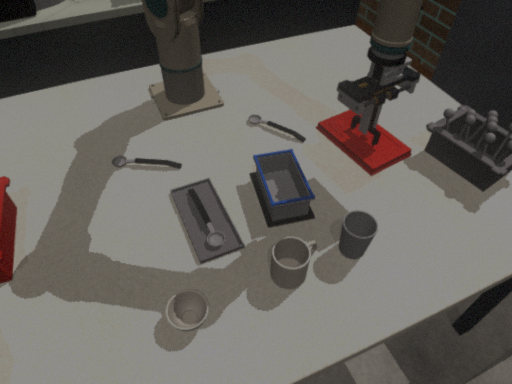

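Run:
```python
from h import *
c=load('w8');s=env.get_obs();q=R.from_quat(s['tcp_rot'])
P=unproj(c,[(148,67),(370,67),(160,250),(360.5,250)],s['eef_pos'][2]-.0115)
print(q.inv().apply(P-s['eef_pos']).round(4))
# pan from wrist w8 (blue) as well as w6, top
for f,pts in (('w8',[(432,163)]),):
    print(unproj(c,pts,.075))
from fit import *
t=load('t5');r=rectfit(t,m(t,'blue',(190,140,260,225)),.075)[0];print(r)
```

```text
[[ 0.096  -0.062   0.0122]
 [ 0.096   0.0611  0.0121]
 [-0.0128 -0.0627  0.0115]
 [-0.0126  0.0635  0.0114]]
[[0.62048034 0.13862152 0.075     ]]
((526.1715087890625, 95.93598937988281), (104.96355438232422, 173.69305419921875), 80.5465316772461)
```

Run:
```python
from fit import *
for f,b in(('top0',(190,140,260,225)),('t5',(190,140,260,225)),('scene0',(245,140,320,215)),('s8',(245,140,320,215))):
    c=load(f);mk=m(c,'blue',b);r,k=rectfit(c,mk,.075);print(f,mk.sum(),np.round(r[0],1),np.round(r[1],1),round(r[2],2))
c=load('w8')
h=cv2.cvtColor(c['pixels'],cv2.COLOR_RGB2HSV)
a=cv2.resize(c['pixels'][140:384,340:512][...,::-1],None,fx=3,fy=3);cv2.imwrite('pics/c8.png',a[:600])
```

```text
top0 506 [526.   96.4] [104.3 173.3] 80.66
t5 530 [526.2  95.9] [105.  173.7] 80.55
scene0 423 [528.5  96.2] [104.  174.4] 80.24
s8 387 [528.8  96.1] [104.1 173.9] 80.24
```

View pics/c8.png

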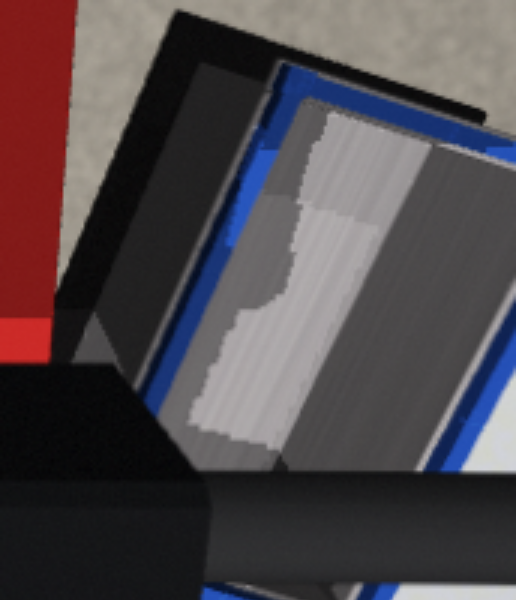

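Run:
```python
from h import *
c=load('w8')
P=unproj(c,[(434.3,161),(387,275),(491.7,296.7)],.075)[:,:2];print(P)
e=P[0]-P[1];print('yaw',np.degrees(np.arctan2(e[1],e[0])),'width',abs(np.cross(P[2]-P[0],e/np.linalg.norm(e))))
d=np.radians(-9.6);X=np.array([np.cos(d),np.sin(d)]);Y=np.array([-X[1],X[0]])
print('centre',P[0]-X*.087-Y*.053)
```

```text
[[0.62247675 0.13712254]
 [0.51040169 0.1524849 ]
 [0.5036399  0.04948184]]
yaw -7.805009141585784 width 0.10296710273273216
centre [0.52785635 0.09937363]<stdin>:4: DeprecationWarning: Arrays of 2-dimensional vectors are deprecated. Use arrays of 3-dimensional vectors instead. (deprecated in NumPy 2.0)
```

Run:
```python
from h import *
go([.526,.097,.17],rot(-9.4))
```

```text
turn [-0.1 -0.4 17.8] shift cm [-7.1  17.8   1.12]
```

Emit:
{"api": "step_arm", "payload": {
  "steps": [
    [[0, 0, 5], [-1.4, 3.6, 0], 0],
    [[0, 0, 10], [-2.8, 7.2, 0], 0],
    [[0, 0, 15], [-4.2, 10.8, 0], 0],
    [[0, -0.4, 17.8], [-5.6, 14.4, 0], 0],
    [[0, -0.4, 17.8], [-7.1, 17.8, 0.5], 0],
    [[0, -0.4, 17.8], [-7.1, 17.8, 1.1], 0],
    [[0, -0.4, 17.8], [-7.1, 17.8, 1.1], 0],
    [[0, -0.4, 17.8], [-7.1, 17.8, 1.1], 0]
  ]
}}

```text
clock: 14.13
eef_pos: [0.5248, 0.0974, 0.1687]
tcp_rot: [0.997, -0.082, -0.002, -0.001]
force: [1.0, 0.8, -3.1]
width: 0.0137
```

Run:
```python
from h import *
st();go([.526,.097,.11],rot(-9.4))
```

```text
clock 14.1333
joint_pos [-0.3094  0.5136  0.1105  1.8822 -0.083   0.753  -1.8864]
dq [-0.0223 -0.0061 -0.0169 -0.0306 -0.0004  0.004   0.0003]
joint_torque [ 1.46390e+00 -4.67113e+01  2.66590e+00 -1.51902e+01  1.33200e-01
  1.26000e-02  4.70000e-03]
eef_pos [0.5248 0.0974 0.1687]
tcp_rot [ 9.967e-01 -8.160e-02 -1.700e-03 -8.000e-04]
force [ 0.9801  0.7625 -3.0833]
ft_torque [0.1396 0.0484 0.0135]
width 0.0137
 turn [-0.1  0.2  0. ] shift cm [0.15 0.03 5.87]
```

Emit:
{"api": "step_arm", "payload": {
  "steps": [
    [[0, 0.2, 0], [0.15, 0, 2], 0],
    [[0, 0.2, 0], [0.15, 0, 4], 0],
    [[0, 0.2, 0], [0.15, 0, 5.2], 0],
    [[0, 0.2, 0], [0.15, 0, 5.7], 0],
    [[0, 0.2, 0], [0.15, 0, 5.7], 0],
    [[0, 0.2, 0], [0.15, 0, 5.7], 0]
  ]
}}

```text
clock: 14.63
eef_pos: [0.5263, 0.0984, 0.1117]
tcp_rot: [0.997, -0.081, -0.0, -0.001]
force: [-0.4, 0.0, -2.1]
width: 0.0135
```

Run:
```python
from ov import *
s=st();q=R.from_quat(s['tcp_rot'])
sc=snap('scene','s9');t=snap('top','t9')
a=cv2.resize(sc['pixels'][100:250,210:410][...,::-1],None,fx=4,fy=4,interpolation=cv2.INTER_CUBIC)
def line(a,c,W,x0,y0,k,col):
    uv=(proj(c,W)-[x0,y0]+.5)*k;cv2.polylines(a,[np.round(uv).astype(int)],False,col,1)
Wp=lambda l:l@T((.527,.097),-9.4)[:3,:3].T+T((.527,.097),-9.4)[:3,3]
Wl=lambda l:q.apply(l*np.array([1,-1,-1])+[.001,0,.0305])+s['eef_pos']
line(a,sc,Wp(rect(.088,.054,.069)),210,100,4,(0,255,0))
line(a,sc,Wl(rect(.0985,.0645,0)),210,100,4,(255,255,0));line(a,sc,Wl(rect(.095,.061,.019)),210,100,4,(255,255,0))
cv2.imwrite('pics/o9.png',cv2.convertScaleAbs(a,alpha=1.5))
go([.526,.097,.089],rot(-9.4))
```

```text
clock 14.6333
joint_pos [-0.3001  0.5979  0.0958  1.9315 -0.0961  0.6162 -1.8749]
dq [ 0.0052 -0.0208  0.0056 -0.008   0.0024  0.      0.0018]
joint_torque [-9.53000e-02 -4.78685e+01  1.73260e+00 -1.30848e+01 -5.20000e-03
 -3.87000e-02  7.00000e-04]
eef_pos [0.5263 0.0984 0.1117]
tcp_rot [ 9.967e-01 -8.080e-02 -1.000e-04 -8.000e-04]
force [-0.3692  0.0349 -2.0888]
ft_torque [0.0497 0.0027 0.013 ]
width 0.0135
 turn [-0.1 -0.1  0.1] shift cm [-0.07  0.11  2.34]
```

View pics/o9.png

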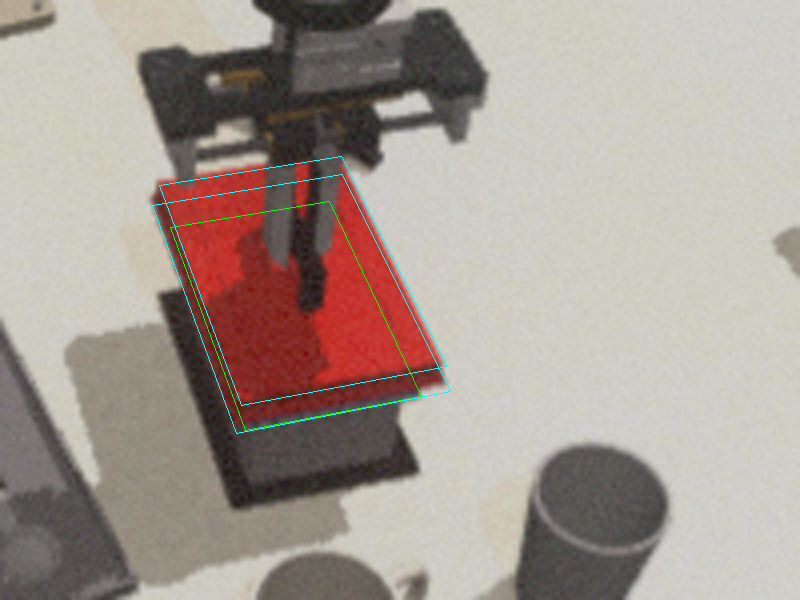

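Run:
```python
from ov import *
from fit import m,rectfit
s=env.get_obs();q=R.from_quat(s['tcp_rot'])
Wl=lambda l:q.apply(l*np.array([1,-1,-1])+[.001,0,.0305])+s['eef_pos']
for f,b in(('t9',(150,120,260,240)),('s9',(230,120,340,215))):
    c=load(f);mk=m(c,'red',b)
    mk=cv2.morphologyEx(mk.astype(np.uint8),cv2.MORPH_CLOSE,np.ones((9,9)))
    # synth silhouette of model with small world shifts, best IoU
    best=[]
    for dx in np.arange(-.006,.0065,.001):
      for dy in np.arange(-.006,.0065,.001):
        P=np.r_[Wl(rect(.0985,.0645,0)),Wl(rect(.095,.061,.019))]+[dx,dy,0]
        k=8;h=cv2.convexHull(np.round((proj(c,P)+.5)*k).astype(np.int32))
        im=np.zeros((384*k,512*k),np.uint8);x0,y0,x1,y1=[v*k for v in b]
        cv2.fillPoly(im,[h],1)
        sm=cv2.resize(im[y0:y1,x0:x1].astype(np.float32),None,fx=1/k,fy=1/k,interpolation=cv2.INTER_AREA)
        g=mk[b[1]:b[3],b[0]:b[2]]
        best.append((np.abs(sm-g).sum(),dx,dy))
    best.sort();print(f,mk.sum(),[tuple(np.round(x,4)) for x in best[:4]])
a=load('t9')['pixels'][120:240,150:290][...,::-1];cv2.imwrite('pics/ct9.png',cv2.convertScaleAbs(cv2.resize(a,None,fx=5,fy=5,interpolation=cv2.INTER_CUBIC),alpha=1.5))
```

```text
t9 867 [(np.float64(2630.5781), np.float64(-0.004), np.float64(0.002)), (np.float64(2630.5781), np.float64(-0.003), np.float64(0.001)), (np.float64(2630.7344), np.float64(-0.003), np.float64(0.002)), (np.float64(2631.2031), np.float64(-0.002), np.float64(0.002))]
s9 3087 [(np.float64(259.875), np.float64(-0.005), np.float64(0.0)), (np.float64(261.7969), np.float64(-0.006), np.float64(0.0)), (np.float64(262.9531), np.float64(-0.004), np.float64(0.0)), (np.float64(263.9375), np.float64(-0.006), np.float64(-0.001))]
```

View pics/ct9.png

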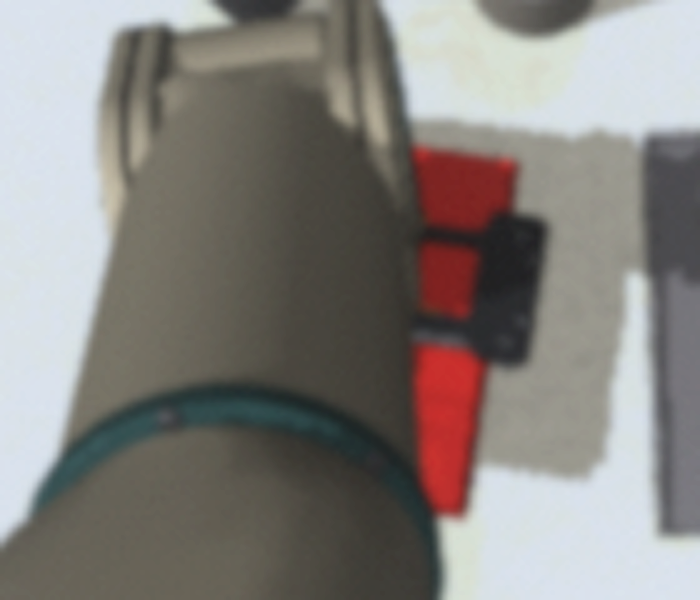

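```bash
python3 - <<'E'
from h import *
c=load('t9');s=env.get_obs();q=R.from_quat(s['tcp_rot'])
for v in ([.0985,.0645,.0],[-.0985,.0645,0],[.095,.061,.019],[-.095,.061,.019]):
    P=q.apply(np.array(v)*[1,1,-1]+[.001,0,.0305])+s['eef_pos'];print('top',proj(c,P))
E
python3 - <<'E'
from h import *
for f,b in(('t9',(225,140,262,232)),('s9',(235,130,330,215))):
    c=load(f);a=c['pixels'][b[1]:b[3],b[0]:b[2]][...,::-1]
    k=600//max(a.shape[:2]);a=cv2.resize(a,None,fx=k,fy=k,interpolation=cv2.INTER_NEAREST)
    s=env.get_obs();q=R.from_quat(s['tcp_rot'])
    for col,V in(((0,255,0),[[.0985,.0645,0],[-.0985,.0645,0],[-.0985,-.0645,0],[.0985,-.0645,0],[.0985,.0645,0]]),((255,255,0),[[.095,.061,.019],[-.095,.061,.019],[-.095,-.061,.019],[.095,-.061,.019],[.095,.061,.019]])):
        P=q.apply(np.array(V)*[1,1,-1]+[.001,0,.0305])+s['eef_pos']
        cv2.polylines(a,[np.round((proj(c,P)-[b[0],b[1]]+.5)*k).astype(int)],False,col,1)
    cv2.imwrite('pics/z'+f+'.png',cv2.convertScaleAbs(a,alpha=1.6))
E
```

```text
top [[254.10297656 149.89890221]]
top [[243.04883805 221.68487197]]
top [[252.57554802 149.41856582]]
top [[241.67732398 219.94962473]]
```

View pics/zt9.png

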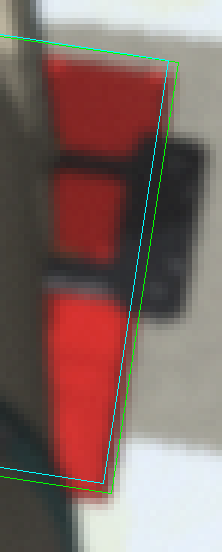

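View pics/zs9.png

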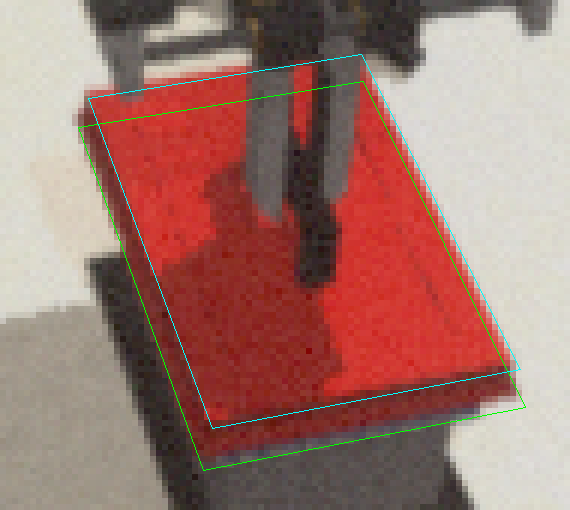

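Both outside views show the lid about 2 mm short in x and 2 mm too far in +y relative to the pan. I'll correct to TCP (0.528, 0.0965) and lower while watching the force.

Run:
```python
from h import *
go([.528,.0965,.094],rot(-9.4))
```

```text
turn [-0.1 -0.1  0.1] shift cm [0.14 0.13 1.84]
```

Emit:
{"api": "step_arm", "payload": {
  "steps": [
    [[0, 0, 0], [0.15, 0.15, 0], 0],
    [[0, 0, 0], [0.15, 0.15, 0.5], 0],
    [[0, 0, 0], [0.15, 0.15, 1], 0],
    [[0, 0, 0], [0.15, 0.15, 1.4], 0],
    [[0, 0, 0], [0.15, 0.15, 1.7], 0],
    [[0, 0, 0], [0.15, 0.15, 1.7], 0],
    [[0, 0, 0], [0.15, 0.15, 1.7], 0]
  ]
}}

```text
clock: 15.32
eef_pos: [0.5279, 0.0962, 0.0951]
tcp_rot: [0.997, -0.081, 0.0, -0.001]
force: [0.0, -0.0, -2.0]
width: 0.0137
```

Run:
```python
from h import *
st();go([.528,.0965,.087],rot(-9.4))
```

```text
clock 15.3167
joint_pos [-0.2918  0.6249  0.0906  1.9411 -0.0996  0.5785 -1.8682]
dq [ 0.0014 -0.0058  0.0011 -0.0068  0.0002  0.0037  0.0006]
joint_torque [ 2.70000e-03 -4.92850e+01  1.83220e+00 -1.26463e+01  2.50000e-03
 -7.32000e-02  1.30000e-03]
eef_pos [0.5279 0.0962 0.0951]
tcp_rot [ 9.967e-01 -8.120e-02  4.000e-04 -9.000e-04]
force [ 0.0212 -0.0052 -1.987 ]
ft_torque [0.0631 0.0001 0.0133]
width 0.0137
 turn [-0.1 -0.   0.1] shift cm [ 0.01 -0.03  0.81]
```

The foot of the skirt is already below the seal top with no contact. Lowering further.

Emit:
{"api": "step_arm", "payload": {
  "steps": [
    [[0, 0, 0], [0, 0, 0.15], 0],
    [[0, 0, 0], [0, 0, 0.3], 0],
    [[0, 0, 0], [0, 0, 0.45], 0],
    [[0, 0, 0], [0, 0, 0.55], 0],
    [[0, 0, 0], [0, 0, 0.55], 0]
  ]
}}

```text
clock: 15.73
eef_pos: [0.5279, 0.0963, 0.0904]
tcp_rot: [0.997, -0.081, 0.001, -0.001]
force: [-2.0, -0.2, 5.2]
width: 0.0136
```

Emit:
{"api": "step_arm", "payload": {
  "steps": [
    [[0, 0, 0], [0, 0, 0.1], 0],
    [[0, 0, 0], [0, 0, 0.2], 0],
    [[0, 0, 0], [0, 0, 0.2], 0]
  ]
}}

```text
clock: 15.98
eef_pos: [0.528, 0.0962, 0.0903]
tcp_rot: [0.997, -0.081, 0.001, -0.001]
force: [-4.5, -1.0, 14.5]
width: 0.0136
```

Contact at TCP 0.0904, so the lid origin is about 0.060 against the expected 0.059. It is resting on the seal, so I release and rise.

Emit:
{"api": "step_arm", "payload": {
  "steps": [
    [[0, 0, 0], [0, 0, -0.05], 1.6],
    [[0, 0, 0], [0, 0, -0.05], 2.5],
    [[0, 0, 0], [0, 0, -0.05], 3.5],
    [[0, 0, 0], [0, 0, -0.05], 3.5],
    [[0, 0, 0], [0, 0, -2], 3.5],
    [[0, 0, 0], [0, 0, -5], 3.5],
    [[0, 0, 0], [0, 0, -8], 3.5],
    [[0, 0, 0], [-3, 0, -12], 2]
  ]
}}

```text
clock: 16.65
eef_pos: [0.5065, 0.0991, 0.2042]
tcp_rot: [0.997, -0.083, 0.003, -0.001]
force: [0.6, 1.0, 0.6]
width: 0.031
```

Emit:
{"api": "step_arm", "payload": {
  "steps": [
    [[0, 0, 0], [-3, 0, 0], 0],
    [[0, 0, 0], [-4, 0, 0], 0],
    [[0, 0, 0], [-4, 0, 0], 0],
    [[0, 0, 0], [-4, 0, 0], 0]
  ]
}}

```text
clock: 16.98
eef_pos: [0.4673, 0.1057, 0.2036]
tcp_rot: [0.997, -0.082, 0.002, -0.001]
force: [1.2, 0.4, -0.1]
width: 0.0049
```

Run:
```python
from h import *
st();snap('wrist','w10');s=snap('scene','s10')
cv2.imwrite('pics/c10.png',cv2.convertScaleAbs(cv2.resize(s['pixels'][120:240,220:380][...,::-1],None,fx=5,fy=5,interpolation=cv2.INTER_CUBIC),alpha=1.5))
```

```text
clock 16.9833
joint_pos [-0.3704  0.3887  0.122   1.9891 -0.0667  0.7623 -1.9448]
dq [ 0.0114  0.0259  0.006  -0.03    0.0025 -0.0024  0.0015]
joint_torque [-4.02000e-01 -3.98077e+01  1.18290e+00 -1.48280e+01 -1.47000e-02
  3.99000e-02 -1.85000e-02]
eef_pos [0.4673 0.1057 0.2036]
tcp_rot [ 9.966e-01 -8.220e-02  2.400e-03 -8.000e-04]
force [ 1.1846  0.3508 -0.0736]
ft_torque [ 0.0559  0.0109 -0.007 ]
width 0.0049
```

View pics/w10.png

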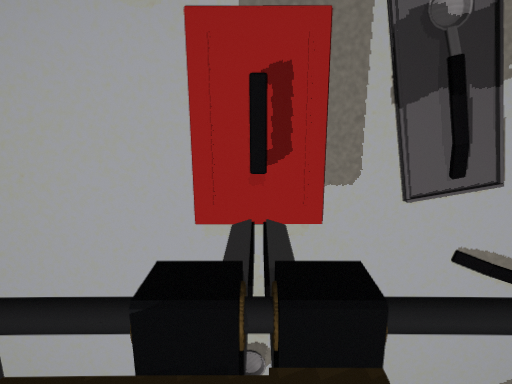

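View pics/c10.png

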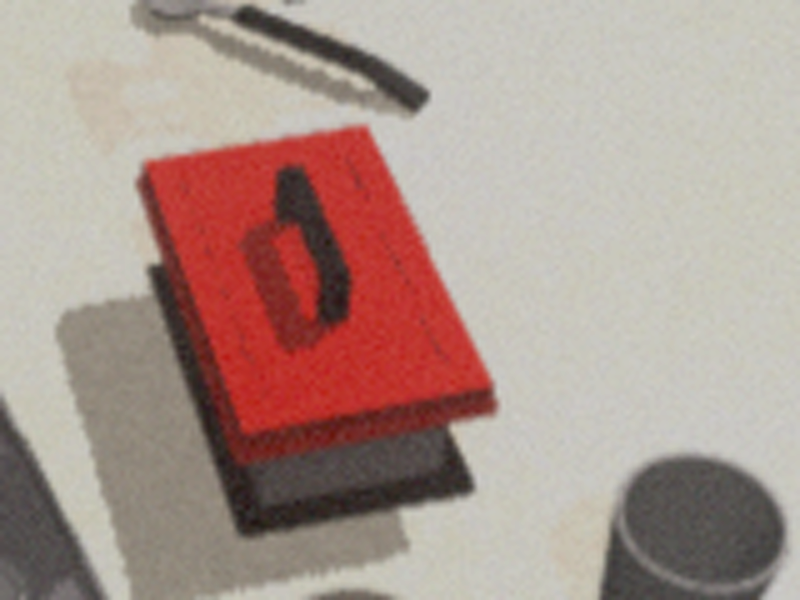

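The lid lies level on the pan: plate corners at (185,7), (331,7), (324,223) and (196,224) in the wrist view. I'll locate the press points.

Run:
```python
from h import *
c=load('w10')
P=unproj(c,[(185,6),(331.5,6),(324,224),(195.5,224)],.078)[:,:2]
print(P.round(4),P.mean(0),np.linalg.norm(P[0]-P[3]),np.linalg.norm(P[0]-P[1]))
e=P[0]+P[1]-P[2]-P[3];yaw=np.degrees(np.arctan2(e[1],e[0]));print(yaw)
d=np.radians(yaw);X=np.array([np.cos(d),np.sin(d)]);Y=np.array([-X[1],X[0]]);o=P.mean(0)
for n,(u,v) in dict(a=(75,45),b=(75,-45),c=(-75,-45),d=(-75,45)).items():
    w=o+X*u/1000+Y*v/1000; print(n,w.round(4)); go([*w,.095],rot(-9.4),n)
```

```text
[[0.6273 0.1404]
 [0.6076 0.0216]
 [0.4206 0.0496]
 [0.4407 0.1715]] [0.5240545  0.09579093] 0.18920323609302517 0.12041577663118787
-8.980666262970733
a [0.6052 0.1285]
a turn [-0.1 -0.3 -0.1] shift cm [13.08 -4.52 10.9 ]
b [0.5911 0.0396]
b turn [-0.1 -0.3 -0.1] shift cm [13.16  4.48 10.89]
c [0.4429 0.0631]
c turn [-0.1 -0.3 -0.1] shift cm [-1.84  4.61 10.81]
d [0.457  0.1519]
d turn [-0.1 -0.3 -0.1] shift cm [-1.92 -4.39 10.83]
```

Corner c first (nearest): go over it, then press in small steps.

Emit:
{"api": "step_arm", "payload": {
  "steps": [
    [[0, 0, 0], [-1.6, 4.5, 2], 0],
    [[0, 0, 0], [-1.6, 4.5, 6], 0],
    [[0, 0, 0], [-1.6, 4.5, 9.5], 0],
    [[0, 0, 0], [-1.6, 4.5, 11], 0],
    [[0, 0, 0], [-1.6, 4.5, 12], 0],
    [[0, 0, 0], [-1.6, 4.5, 12], 0]
  ]
}}

```text
clock: 17.58
eef_pos: [0.4447, 0.0628, 0.0802]
tcp_rot: [0.997, -0.083, 0.0, 0.0]
force: [0.6, 0.1, 0.4]
width: 0.0006
```

Emit:
{"api": "step_arm", "payload": {
  "steps": [
    [[0, 0, 0], [0, 0, 0.2], 0],
    [[0, 0, 0], [0, 0, 0.4], 0],
    [[0, 0, 0], [0, 0, 0.6], 0],
    [[0, 0, 0], [0, 0, 0.7], 0],
    [[0, 0, 0], [0, 0, 0.8], 0]
  ]
}}

```text
clock: 18.0
eef_pos: [0.4454, 0.0625, 0.0732]
tcp_rot: [0.997, -0.084, 0.001, 0.0]
force: [-2.7, -2.1, 9.9]
width: 0.0004
```

Emit:
{"api": "step_arm", "payload": {
  "steps": [
    [[0, 0, 0], [0, 0, 0.2], 0],
    [[0, 0, 0], [0, 0, 0.35], 0],
    [[0, 0, 0], [0, 0, 0.5], 0],
    [[0, 0, 0], [0, 0, 0.5], 0]
  ]
}}

```text
clock: 18.33
eef_pos: [0.4456, 0.0624, 0.0721]
tcp_rot: [0.996, -0.084, 0.001, -0.0]
force: [-10.9, -0.9, 48.2]
width: 0.0006
```

Hard stop at 0.072, which is flush. That push reached 48 N, so I'll be gentler next time. Up and over to d.

Emit:
{"api": "step_arm", "payload": {
  "steps": [
    [[0, 0, 0], [0, 0, -0.8], 0],
    [[0, 0, 0], [0, 0, -2.5], 0],
    [[0, 0, 0], [0, -4, -2.5], 0],
    [[0, 0, 0], [0, -8, -2.5], 0],
    [[0, 0, 0], [0, -9, -2], 0],
    [[0, 0, 0], [0, -9, -1], 0],
    [[0, 0, 0], [0, -9, -0.8], 0],
    [[0, 0, 0], [0, -9, -0.8], 0]
  ]
}}

```text
clock: 19.0
eef_pos: [0.4597, 0.1494, 0.0794]
tcp_rot: [0.996, -0.085, 0.0, 0.001]
force: [0.6, -0.9, -0.6]
width: 0.0002
```

Emit:
{"api": "step_arm", "payload": {
  "steps": [
    [[0, 0, 0], [0, 0, 0.2], 0],
    [[0, 0, 0], [0, 0, 0.4], 0],
    [[0, 0, 0], [0, 0, 0.6], 0],
    [[0, 0, 0], [0, 0, 0.7], 0],
    [[0, 0, 0], [0, 0, 0.8], 0]
  ]
}}

```text
clock: 19.42
eef_pos: [0.46, 0.1483, 0.0725]
tcp_rot: [0.996, -0.086, 0.0, 0.0]
force: [-4.4, 0.2, 23.8]
width: 0.0007
```

Emit:
{"api": "step_arm", "payload": {
  "steps": [
    [[0, 0, 0], [0, 0, 0.2], 0],
    [[0, 0, 0], [0, 0, 0.25], 0]
  ]
}}

```text
clock: 19.58
eef_pos: [0.4601, 0.1482, 0.0724]
tcp_rot: [0.996, -0.087, 0.0, -0.001]
force: [-6.5, 1.4, 32.9]
width: 0.0009
```

Run:
```python
from h import *
st();snap('scene','s11')
go([.606,.126,.09],rot(-9.4),'a')
```

```text
clock 19.5833
joint_pos [-0.4381  0.6135  0.1006  2.0966 -0.1389  0.4362 -1.974 ]
dq [ 0.0001  0.002  -0.0034  0.0027  0.0018 -0.0063  0.0007]
joint_torque [ 1.9597e+00 -3.0563e+01  3.1779e+00 -8.1594e+00  5.1300e-01 -2.2381e+00
 -4.2000e-03]
eef_pos [0.4601 0.1482 0.0724]
tcp_rot [ 9.962e-01 -8.660e-02  5.000e-04 -6.000e-04]
force [-6.4542  1.3607 32.8565]
ft_torque [0.5313 1.5657 0.0353]
width 0.0009
a turn [-0.1 -0.1 -0.5] shift cm [14.76 -0.33 -1.74]
```

Emit:
{"api": "step_arm", "payload": {
  "steps": [
    [[0, 0, 0], [0, 0, -1], 0],
    [[0, 0, 0], [0, 0, -2.5], 0],
    [[0, 0, -0.5], [4, -0.1, -2.5], 0],
    [[0, 0, -0.5], [8, -0.2, -2.5], 0],
    [[0, 0, -0.5], [12, -0.3, -2.5], 0],
    [[0, 0, -0.5], [14.7, -0.3, -2.3], 0],
    [[0, 0, -0.5], [14.7, -0.3, -1.5], 0],
    [[0, 0, -0.5], [14.7, -0.3, -1.3], 0]
  ]
}}

```text
clock: 20.3
eef_pos: [0.6054, 0.123, 0.0843]
tcp_rot: [0.996, -0.084, -0.0, 0.0]
force: [-1.4, -0.6, -0.9]
width: 0.0006
```

Emit:
{"api": "step_arm", "payload": {
  "steps": [
    [[0, 0, 0], [0, 0, 0.3], 0],
    [[0, 0, 0], [0, 0, 0.5], 0],
    [[0, 0, 0], [0, 0, 0.5], 0]
  ]
}}

```text
clock: 20.55
eef_pos: [0.6036, 0.1227, 0.0787]
tcp_rot: [0.996, -0.084, -0.001, 0.0]
force: [0.3, -0.1, 0.5]
width: 0.0001
```

Emit:
{"api": "step_arm", "payload": {
  "steps": [
    [[0, 0, 0], [0.2, -0.3, 0], 0],
    [[0, 0, 0], [0.2, -0.3, 0.2], 0],
    [[0, 0, 0], [0.2, -0.3, 0.4], 0],
    [[0, 0, 0], [0.2, -0.3, 0.6], 0],
    [[0, 0, 0], [0.2, -0.3, 0.75], 0],
    [[0, 0, 0], [0.2, -0.3, 0.8], 0]
  ]
}}

```text
clock: 21.05
eef_pos: [0.6063, 0.1264, 0.0729]
tcp_rot: [0.996, -0.084, -0.001, -0.0]
force: [-4.2, 0.4, 16.3]
width: 0.0005
```

Emit:
{"api": "step_arm", "payload": {
  "steps": [
    [[0, 0, 0], [0, 0, 0.2], 0],
    [[0, 0, 0], [0, 0, 0.3], 0]
  ]
}}

```text
clock: 21.22
eef_pos: [0.6063, 0.1264, 0.0728]
tcp_rot: [0.997, -0.083, -0.0, -0.0]
force: [-6.2, -1.8, 26.2]
width: 0.0007
```

Emit:
{"api": "step_arm", "payload": {
  "steps": [
    [[0, 0, 0], [0, 0, -1], 0],
    [[0, 0, 0], [0, 0, -2.5], 0],
    [[0, 0, 0], [0, 4, -2.5], 0],
    [[0, 0, 0], [0, 8, -2.5], 0],
    [[0, 0, 0], [0, 8.8, -2], 0],
    [[0, 0, 0], [0, 8.8, -1], 0],
    [[0, 0, 0], [0, 8.8, -0.7], 0],
    [[0, 0, 0], [0, 8.8, -0.7], 0]
  ]
}}

```text
clock: 21.88
eef_pos: [0.5911, 0.0419, 0.0786]
tcp_rot: [0.997, -0.082, -0.001, -0.001]
force: [-0.3, -0.1, -0.6]
width: 0.0003
```

Emit:
{"api": "step_arm", "payload": {
  "steps": [
    [[0, 0, 0], [0, 0, 0.2], 0],
    [[0, 0, 0], [0, 0, 0.4], 0],
    [[0, 0, 0], [0, 0, 0.6], 0],
    [[0, 0, 0], [0, 0, 0.75], 0],
    [[0, 0, 0], [0, 0, 0.8], 0]
  ]
}}

```text
clock: 22.3
eef_pos: [0.5917, 0.0429, 0.0722]
tcp_rot: [0.997, -0.081, -0.001, -0.001]
force: [-4.2, -2.8, 17.1]
width: -0.0
```

Emit:
{"api": "step_arm", "payload": {
  "steps": [
    [[0, 0, 0], [0, 0, 0.2], 0],
    [[0, 0, 0], [0, 0, 0.3], 0]
  ]
}}

```text
clock: 22.47
eef_pos: [0.5918, 0.0429, 0.0721]
tcp_rot: [0.997, -0.081, -0.001, -0.0]
force: [-8.4, -3.9, 31.8]
width: 0.0007
```

Emit:
{"api": "step_arm", "payload": {
  "steps": [
    [[0, 0, 0], [0, 0, -1], 0],
    [[0, 0, 0], [0, 0, -2.5], 0],
    [[0, 0, 0], [-4, 0, -2.5], 0],
    [[0, 0, 0], [-8, 0, -2.5], 0],
    [[0, 0, 0], [-12, 0, -2.5], 0],
    [[0, 0, 0], [-14.7, 0, -2.3], 0],
    [[0, 0, 0], [-14.7, 0, -1.5], 0],
    [[0, 0, 0], [-14.7, 0, -0.7], 0]
  ]
}}

```text
clock: 23.13
eef_pos: [0.4466, 0.0686, 0.0795]
tcp_rot: [0.997, -0.079, -0.0, -0.001]
force: [0.2, -0.3, 0.3]
width: 0.0005
```

Second round to verify: each corner should now resist only at about 0.072.

Emit:
{"api": "step_arm", "payload": {
  "steps": [
    [[0, 0, 0], [0, 0, 0.3], 0],
    [[0, 0, 0], [0, 0, 0.6], 0],
    [[0, 0, 0], [0, 0, 0.6], 0]
  ]
}}

```text
clock: 23.38
eef_pos: [0.4476, 0.0688, 0.0727]
tcp_rot: [0.997, -0.079, -0.0, -0.001]
force: [0.2, -0.1, 0.5]
width: 0.0003
```

Emit:
{"api": "step_arm", "payload": {
  "steps": [
    [[0, 0, 0], [0, 0, 0.15], 0],
    [[0, 0, 0], [0, 0, 0.35], 0],
    [[0, 0, 0], [0, 0, 0.4], 0]
  ]
}}

```text
clock: 23.63
eef_pos: [0.448, 0.0688, 0.0719]
tcp_rot: [0.997, -0.079, 0.0, -0.001]
force: [-9.8, -1.3, 51.8]
width: 0.0006
```

Emit:
{"api": "step_arm", "payload": {
  "steps": [
    [[0, 0, 0], [0, 0, -0.8], 0],
    [[0, 0, 0], [0, 0, -2.5], 0],
    [[0, 0, 0], [0, -4, -2.5], 0],
    [[0, 0, 0], [0, -8, -2.5], 0],
    [[0, 0, 0], [0, -8.5, -1.5], 0],
    [[0, 0, 0], [0, -8.5, -0.5], 0],
    [[0, 0, 0], [0, -8.5, -0.2], 0],
    [[0, 0, 0], [0, -8.5, -0.2], 0]
  ]
}}

```text
clock: 24.3
eef_pos: [0.4606, 0.1508, 0.073]
tcp_rot: [0.997, -0.08, -0.001, -0.0]
force: [0.2, -0.6, -0.0]
width: 0.0003
```

Emit:
{"api": "step_arm", "payload": {
  "steps": [
    [[0, 0, 0], [0, 0, 0.1], 0],
    [[0, 0, 0], [0, 0, 0.25], 0],
    [[0, 0, 0], [0, 0, 0.25], 0]
  ]
}}

```text
clock: 24.55
eef_pos: [0.4607, 0.1497, 0.0722]
tcp_rot: [0.997, -0.081, -0.001, -0.001]
force: [-3.3, 1.1, 16.7]
width: 0.0003
```

Emit:
{"api": "step_arm", "payload": {
  "steps": [
    [[0, 0, 0], [0, 0, -1], 0],
    [[0, 0, 0], [0, 0, -2.5], 0],
    [[0, 0, 0], [4, -0.1, -2.5], 0],
    [[0, 0, 0], [8, -0.2, -2.5], 0],
    [[0, 0, 0], [12, -0.2, -2.5], 0],
    [[0, 0, 0], [14.7, -0.2, -2.3], 0],
    [[0, 0, 0], [14.7, -0.2, -1.3], 0],
    [[0, 0, 0], [14.7, -0.2, -0.3], 0]
  ]
}}

```text
clock: 25.22
eef_pos: [0.6072, 0.1251, 0.0745]
tcp_rot: [0.997, -0.083, -0.0, -0.0]
force: [-0.7, 0.8, -0.3]
width: 0.0004
```

Emit:
{"api": "step_arm", "payload": {
  "steps": [
    [[0, 0, 0], [0, 0, 0], 0],
    [[0, 0, 0], [0, 0, 0], 0]
  ]
}}

```text
clock: 25.38
eef_pos: [0.6051, 0.1241, 0.0736]
tcp_rot: [0.996, -0.084, -0.002, 0.0]
force: [-0.2, -0.8, 0.0]
width: 0.0002
```

Emit:
{"api": "step_arm", "payload": {
  "steps": [
    [[0, 0, 0], [0.1, -0.2, 0.1], 0],
    [[0, 0, 0], [0.1, -0.2, 0.25], 0],
    [[0, 0, 0], [0.1, -0.2, 0.4], 0],
    [[0, 0, 0], [0.1, -0.2, 0.5], 0]
  ]
}}

```text
clock: 25.72
eef_pos: [0.605, 0.1257, 0.0721]
tcp_rot: [0.996, -0.084, -0.003, 0.0]
force: [-8.5, -1.6, 32.2]
width: 0.0008
```

Emit:
{"api": "step_arm", "payload": {
  "steps": [
    [[0, 0, 0], [0, 0, -1], 0],
    [[0, 0, 0], [0, 0, -2.5], 0],
    [[0, 0, 0], [0, 4, -2.5], 0],
    [[0, 0, 0], [0, 8, -2.5], 0],
    [[0, 0, 0], [0, 8.8, -1.5], 0],
    [[0, 0, 0], [0, 8.8, -0.4], 0],
    [[0, 0, 0], [0, 8.8, -0.1], 0],
    [[0, 0, 0], [0, 8.8, -0.1], 0]
  ]
}}

```text
clock: 26.38
eef_pos: [0.5894, 0.04, 0.0726]
tcp_rot: [0.997, -0.083, -0.004, 0.0]
force: [-0.3, -0.3, -0.9]
width: 0.0003
```

Emit:
{"api": "step_arm", "payload": {
  "steps": [
    [[0, 0, 0], [0, 0, 0.1], 0],
    [[0, 0, 0], [0, 0, 0.25], 0],
    [[0, 0, 0], [0, 0, 0.3], 0]
  ]
}}

```text
clock: 26.63
eef_pos: [0.5898, 0.0409, 0.0721]
tcp_rot: [0.997, -0.082, -0.003, 0.0]
force: [-6.5, -3.5, 26.5]
width: 0.0007
```

All four corners are stiff at 0.072, which is 53 + 19 mm. Retreat and look.

Emit:
{"api": "step_arm", "payload": {
  "steps": [
    [[0, 0, 0], [0, 0, -1], 0],
    [[0, 0, 0], [0, 0, -4], 0],
    [[0, 0, 0], [0, 0, -8], 0],
    [[0, 0, 0], [0, 0, -12], 0],
    [[0, 0, 0], [-4, 0, -14], 0],
    [[0, 0, 0], [-8, 0, -14], 0],
    [[0, 0, 0], [-12, 0, -14], 0],
    [[0, 0, 0], [-14, 0, -14], 0]
  ]
}}

```text
clock: 27.3
eef_pos: [0.4473, 0.0668, 0.213]
tcp_rot: [0.997, -0.079, -0.005, -0.0]
force: [-0.3, -0.6, -0.4]
width: 0.0007
```

Emit:
{"api": "step_arm", "payload": {
  "steps": [
    [[0, 0, 0], [0, 0, 0], 0],
    [[0, 0, 0], [0, 0, 0], 0],
    [[0, 0, 0], [0, 0, 0], 0]
  ]
}}

```text
clock: 27.55
eef_pos: [0.4488, 0.0683, 0.2132]
tcp_rot: [0.997, -0.078, -0.005, -0.0]
force: [0.6, 0.3, -0.4]
width: 0.0008
```

Run:
```python
from ov import *
st();snap('wrist','w12');s=snap('scene','s12');snap('top','t12')
a=cv2.convertScaleAbs(cv2.resize(s['pixels'][140:300,150:350][...,::-1],None,fx=4,fy=4,interpolation=cv2.INTER_CUBIC),alpha=1.6)
cv2.imwrite('pics/c12.png',a[:600])
a=load('scene0')
d=cv2.absdiff(cv2.GaussianBlur(a['pixels'],(5,5),0),cv2.GaussianBlur(s['pixels'],(5,5),0)).max(2)
for n,(x0,y0,x1,y1) in dict(mug=(270,238,320,288),cup=(338,210,378,260),bowl=(165,290,210,332)).items(): print(n,d[y0:y1,x0:x1].max(),(d[y0:y1,x0:x1]>25).sum())
```

```text
clock 27.55
joint_pos [-0.3057  0.3476  0.1276  2.0249 -0.0663  0.7814 -1.8652]
dq [ 0.0187  0.0173  0.014  -0.0198  0.0029 -0.0015  0.0015]
joint_torque [-4.52500e-01 -3.70948e+01  1.00860e+00 -1.48016e+01 -3.52000e-02
  8.78000e-02 -5.40000e-03]
eef_pos [0.4488 0.0683 0.2132]
tcp_rot [ 9.969e-01 -7.810e-02 -4.600e-03 -5.000e-04]
force [ 0.5921  0.2989 -0.4207]
ft_torque [-0.0159 -0.0278  0.0384]
width 0.0008
mug 4 0
cup 95 70
bowl 4 0
```

View pics/c12.png

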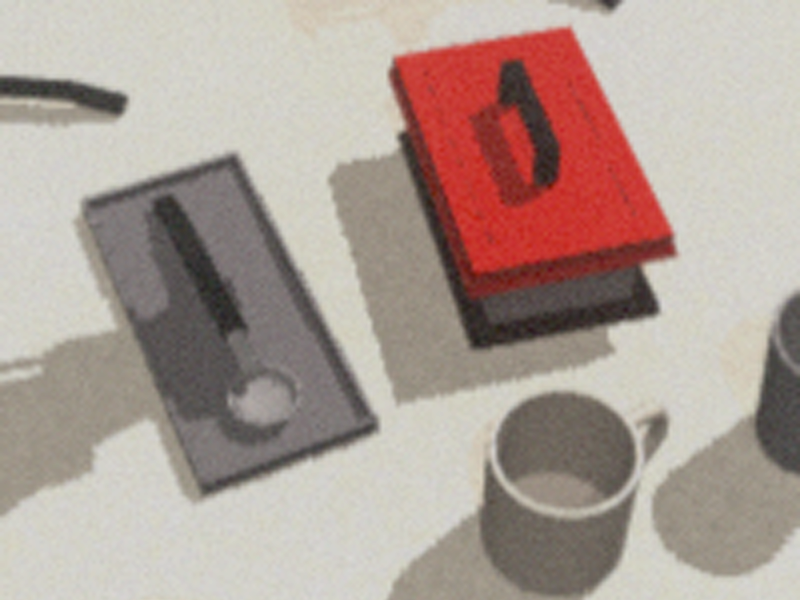

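View pics/w12.png

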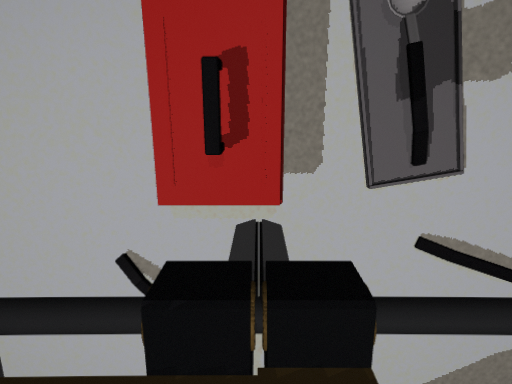

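View pics/s12.png

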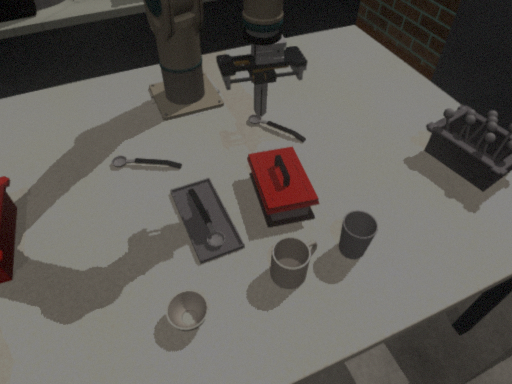

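The spoon lies bowl-up in the tray with its bowl at (215,240). The lid sits level on the pan at (282,180), and the mug, bowl and cup look unmoved. The only changed pixels in the cup's box should be the old lid corner. Handing in.

Run:
```python
from h import *
a=load('scene0')['pixels'].astype(int);b=load('s12')['pixels'].astype(int)
d=np.abs(a-b).max(2)[212:260,338:378];ys,xs=np.nonzero(d>40);print(len(xs),xs.min()+338 if len(xs) else '',ys.max()+212 if len(xs) else '',a[212:260,338:378][d>40][:3])
print(job_done())
```

```text
5 345 212 [[99 91 83]
 [97 89 82]
 [82 62 61]]
the job is handed in; nothing more can be done
None
```

I finished the whole job in the order asked and handed it in at about 27.6 s of the 72 s; no verdict is reported.

- **Spoon:** I took the rightmost spoon and tilted it about 50°. The bowl went into the pan without contact, with the tip about 3–5 mm above the floor by calculation. I set the spoon down bowl-up in the tray at about 3 N.
- **Lid:** I laid it loosely on the seal, then pressed each corner in two rounds. On the second round every corner gave no resistance until the lid's top was 72 mm above the table, which is where it should be when fully home. The last pictures show the lid level on the rim.
- **Mug, bowl and cup:** The before-and-after pictures match for the mug and the bowl. The cup's patch differed only along its top row, where the lid used to lie.

**What disagreed or ran high:**
- **Lid position:** My camera estimates for the lid differed by 2–5 mm. I shifted it about 2 mm before lowering, and it went on without catching.
- **Press force:** Two presses on one corner reached 48 and 52 N at the fingertips. That is under the 120 N wrist limit. The 40 N limit is on the arm and gripper body, and I took it not to cover the fingertips.

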